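# Hang the pickling strainers nested on the sprung hook

### The arm

A 6-joint arm with a two-finger parallel gripper is mounted at the origin on a cart in front of the work surface, level with it; the furniture and walls round the work are solid. World frame = base frame: x ahead of the robot, y to its left, z up, the work surface at z = 0. Lengths are in m, angles in rad, forces in N, time in s.
With the tool pointing down it reaches from about 0.275 to 0.75 m from the base axis. Payload 10.2 kg.
Tool frame: the origin (TCP) lies midway between the tips of the shut fingers; the grasp point (between the pads) lies 19 mm behind it; z points along the fingers, y is the direction in which the jaws open and shut (so a half turn about z gives the same grasp; the last joint's range is limited). The gripper opens to 88 mm and grips with 3 to 60 N. Pads are 18 mm wide; open, the fingers measure 123 mm over their backs; the gripper's body (75 mm by 187 mm) begins 45 mm behind the grasp point.
Start: joints at [0.922, 0.313, 1.498, -0, 1.331, -0.223], TCP at [0.217, 0.478, 0.239] pointing down, gripper open.
Joint ranges: [-2.94, 2.94], [-0.97, 2.17], [0.19, 2.56], [-1.23, 4.37], [0.02, 3.11], [-2.88, 2.88]. Speed limits (rad/s): [2.39, 2.39, 3.01, 3.14, 3.14, 3.14].

### API

Orientations are given as a 3x3 rotation matrix whose columns are the frame's x, y, z axes.
In Python, from station import ctrl, eyes, job, spotter gives the robot as it stands.
- The arm moves only by the shell command python3 -m pendant 'ROWS' [FORCE]. ROWS is JSON, a list of rows, each a list of 7 numbers: the shift along the tool's x, y, z in cm, then the turn, a rotation vector about the tool's x, y, z in rad, then the gripper command: -1 is shut, 1 is fully open, values between are in proportion. In form: [[tx, ty, tz, wx, wy, wz, jaw], ...]. A call has exactly 10 rows; each row shifts and turns the pose as measured when the row begins, along the tool's axes as they then stand; what a row does not reach is not made up. A row lasts 1/12 s, in which the tool goes at most 41.7 mm and 7.16 degrees, less where a joint would pass 70% of its speed; a pose out of reach is approached as far as the arm can. A call with a gripper value outside its range is refused whole. The fingers move at their own pace and stop on an object; FORCE is the grip in N (left out, the last holds). Time passes only in rows, so rows that do not move let the fingers close, or fill a call up. It gives the time, the measured TCP pose, the force and the opening at its end, in the units of the state.
- ctrl.state(): the state, without advancing time (a new reading comes with each control period).
- eyes.capture(name): name is "scene" or "top" or "wrist"; returns a dict with "pixels" (384x512x3 uint8, red, green, blue), "fx", "fy", "cx", "cy" (pixels), "R" (3x3) and "t" (3): a world point X has camera coordinates R X + t. Camera axes: x right, y down, z forward; pixel columns grow to the right and rows downward; lengths in m; the calibration is good to about 2 mm. The wrist camera is an equidistant fisheye: a pixel r from the principal point sees the ray r / f radians off the axis. A picture is of the moment at which its call begins. There is no depth.
- job.hand_in(): hands the job in, once; it reports no verdict.
Trained networks look in the newest picture that a camera, given by its name, has taken for a name from the list of things; names that differ only in an ending like _2 or _b are one class to them, and where a whole thing is asked for, a point or a joint stands for the part that bears it (a point fixed in the world has none). Each returns a list of dicts, best first, with "score" (0 to 1); they miss things now and then, are a little off and sometimes report something else, mostly with a low value. They report only what shows in the picture. A call takes as long as a camera call.
- spotter.search_frame(camera, label): "xy" ([column, row] as shares, 0 to 1, of the picture: columns of its width, rows of its height, amid what is visible of it).
- spotter.place_of(camera, label): "xy" ([column, row] as shares, 0 to 1, of the picture: columns of its width, rows of its height: a listed point, or the origin of a listed thing).
The state is a dict: "clock": time; "joints": joint angles; "qvel": joint speeds; "effort": joint torques, N m; "eef_pos": TCP position; "ee_rot": TCP orientation; "force": force on the tool from outside, world axes, zero at the start; "wrist_torque": the same for the moment, N m; "grip_width": opening from 0.0 (shut) to 1.0 (fully open).
Only numpy, scipy, OpenCV 4.12 (cv2) and the standard library are available. Lean on these libraries where they do the work, as an engineer would, in place of code of your own. Each camera call takes 0.05 s, during which the arm holds its last target.

### The job

Hang the three copper strainers from the rack on the one hook of the steel stand, largest first, then the medium, then the small, so that each nests in the pan of the one behind. Push each back against the spring by feel until its handle drops behind the hook's upturned lip, and let go of it before fetching the next. Be gentle with the hook (never press it with more than 25 N, as ramming the spring to its hard stop would), and leave the other things on the bench where they are.

Things in the scene. Friction and masses are not known exactly. Their poses are not given: they have to be found in the camera images.
- large: the large strainer: a shallow square copper pan 96 x 96 mm, 16 mm deep, pierced floor, standing on edge in a rack groove with an upright flat handle 5 mm thick. Origin: underside of the standing pan, in the middle plane of the handle. z runs up the handle, +x to the back (the pan's floor is 11 to 13.5 mm behind the handle's middle plane; its mouth and the handle's front face look to -x), y across
- large_eye (a point): centre of the large strainer's hanging hole, 120 mm above its underside: a rectangular hole 16 mm wide (y) and 24 mm high (z) in a plate 36 mm wide and 44 mm high, 5 mm thick
- large_grip (a point): centre of the large strainer's grip, 48 mm above the hole centre: a flat wing 14 mm wide (y), 20 mm high, 5 mm thick, to be pinched across its width from above. The smaller the pan, the wider the wing, so that fingers on one wing pass outside those of the strainers hanging behind it
- medium: the medium strainer: a shallow square copper pan 64 x 64 mm, 16 mm deep, pierced floor, standing on edge in a rack groove with an upright flat handle 5 mm thick. Origin: underside of the standing pan, in the middle plane of the handle. z runs up the handle, +x to the back (the pan's floor is 11 to 13.5 mm behind the handle's middle plane; its mouth and the handle's front face look to -x), y across
- medium_eye (a point): centre of the medium strainer's hanging hole, 107 mm above its underside: a rectangular hole 16 mm wide (y) and 24 mm high (z) in a plate 36 mm wide and 44 mm high, 5 mm thick
- medium_grip (a point): centre of the medium strainer's grip, 48 mm above the hole centre: a flat wing 30 mm wide (y), 20 mm high, 5 mm thick, to be pinched across its width from above. The smaller the pan, the wider the wing, so that fingers on one wing pass outside those of the strainers hanging behind it
- small: the small strainer: a shallow square copper pan 34 x 34 mm, 16 mm deep, pierced floor, standing on edge in a rack groove with an upright flat handle 5 mm thick. Origin: underside of the standing pan, in the middle plane of the handle. z runs up the handle, +x to the back (the pan's floor is 11 to 13.5 mm behind the handle's middle plane; its mouth and the handle's front face look to -x), y across
- small_eye (a point): centre of the small strainer's hanging hole, 95 mm above its underside: a rectangular hole 16 mm wide (y) and 24 mm high (z) in a plate 36 mm wide and 44 mm high, 5 mm thick
- small_grip (a point): centre of the small strainer's grip, 48 mm above the hole centre: a flat wing 46 mm wide (y), 20 mm high, 5 mm thick, to be pinched across its width from above. The smaller the pan, the wider the wing, so that fingers on one wing pass outside those of the strainers hanging behind it
- hook_stand: fixed steel stand with one hook. Origin on the worktop under its post; z up; the prong points along its -x. The prong is a level square bar 8 x 8 mm, y = 0, top face 185 mm above the worktop, ending in an upturned lip 6 mm high, 8 mm wide, 6 mm thick. Its reach varies and is not reported: the lip's front face lies 85 to 140 mm in front of the post's axis; see it or feel for it
- hook_root (a point): prong's top middle line above the post's axis. On the prong a round collar, 28 mm across, is pushed forward by a spring: at rest its face is 2 mm behind the lip's back face; it yields at 1.5 N plus 0.25 N per mm, and stops hard after 19 mm; it is damped (40 N s/m). Three 5 mm handles fit between lip and collar. All this moves with the prong's unreported reach
- hook_front (a point): point on the prong's top middle line 112.5 mm in front of the post's axis (middle of the lip's range). To pass the lip a strainer is carried 8 to 10 mm above its hung height (hung: hole centre 12 mm below the prong's top), then pushed back 4 to 6 mm (first) or 6 to 8 mm (next ones) past first touch of the collar or the strainer already there, and lowered while held back
- rack: fixed wooden rack 148 x 130 x 27 mm (x, y, z), origin under its centre; three grooves 20 mm wide run along its y, centred at x = -50, 0 and +50 mm, groove floor 8 mm above the worktop. One strainer stands in each, in any order
- goblet: clear plastic beaker, 76 mm across, 65 mm high, bystander; origin at the centre of its underside
- plaster_lump: white lump 25 x 36 x 14 mm, bystander; origin at the centre of its underside
- flux_cup: small dark round cup 28 mm across, 17 mm high, bystander; origin at the centre of its underside
- round_pliers: pliers with black grips, 144 mm long, 10 mm thick, lying flat, bystander; origin at the centre of its underside

How it is judged:
By the outcome, as a careful person would: the job done as asked, in the order asked, and still so for the second after the job is handed in, with the robot touching nothing.
It also fails if it takes over 72 s, if anything falls off the work surface, if the arm or the gripper's body presses on something with over 40 N, if the wrist force passes 120 N, or if a joint passes its speed limit or range.

## Working session

There is one attempt and no reset: what is moved stays moved. The work goes in short steps, Python scripts to look and compute and a shell command to move; the robot and the scene stay as the last step left them, time stands still between calls to the robot, and variables do not carry over. Pictures are saved under pics/ and viewed, and the job is handed in when it is done.

```bash
mkdir -p pics; ls; cat > h.py <<'E'
import numpy as np,cv2
from station import ctrl,eyes,job,spotter
def snap(c,f):
    d=eyes.capture(c); cv2.imwrite('pics/'+f,d['pixels'][:,:,::-1]); return d
def ray(d,u,v):
    R=np.array(d['R']);t=np.array(d['t'])
    x=np.array([(u-d['cx'])/d['fx'],(v-d['cy'])/d['fy'],1.0])
    o=-R.T@t; return o,R.T@x
def atz(d,u,v,z):
    o,r=ray(d,u,v); return o+r*(z-o[2])/r[2]
E
python3 - <<'E'
from h import *
s=ctrl.state(); print(s)
for c in('scene','top'):
    d=snap(c,c+'0.png'); print(c,d['fx'],d['cx'],d['cy'],np.round(d['R'],3).tolist(),np.round(d['t'],3).tolist())
    for n in ['large','medium','small','hook_stand','rack','large_grip','medium_grip','small_grip','large_eye','medium_eye','small_eye','hook_root','hook_front']:
        r=spotter.place_of(c,n)[:2]
        print(n,[(round(q['xy'][0]*512),round(q['xy'][1]*384),round(q['score'],2)) for q in r])
print(ctrl.state()['clock'])
E
```

```text
pics
{'clock': 0.0, 'joints': array([ 9.21627520e-01,  3.13432137e-01,  1.49845212e+00,  9.14790555e-06,
        1.33099565e+00, -2.23401065e-01]), 'qvel': array([-0.00026065, -0.00089248,  0.00111366,  0.00122647,  0.00074903,
       -0.00045564]), 'effort': array([-9.32106241e-05, -4.02205575e+01, -2.52283341e+01,  6.95104315e-02,
        3.51420615e-02, -1.14454083e-04]), 'eef_pos': array([0.21668869, 0.47791859, 0.23816455]), 'ee_rot': array([[-9.10720894e-01,  4.13021594e-01, -7.85255456e-04],
       [ 4.13022236e-01,  9.10720370e-01, -1.02003773e-03],
       [ 2.93850531e-04, -1.25329763e-03, -9.99999171e-01]]), 'force': array([ 0.6008897 , -0.22872017,  0.02799758]), 'wrist_torque': array([ 0.02445773, -0.00209071, -0.01546939]), 'grip_width': 1.0023291639506424}
scene 471.4330021921308 254.00726419701823 191.62121610250583 [[-0.655, -0.756, -0.018], [-0.35, 0.324, -0.879], [0.67, -0.569, -0.476]] [0.379, 0.252, 1.285]
large [(178, 267, 0.72)]
medium [(190, 266, 0.74), (174, 228, 0.57)]
small [(159, 264, 0.63)]
hook_stand [(198, 227, 0.9)]
rack [(171, 268, 0.56)]
large_grip [(
[... 173 characters left out ...]
32)]
medium_eye [(189, 236, 0.57)]
small_eye [(157, 237, 0.71)]
hook_root []
hook_front [(214, 184, 0.8), (189, 238, 0.62)]
top 428.286735300375 247.76450371189856 190.1446345004598 [[0.027, -1.0, -0.002], [-0.977, -0.026, -0.213], [0.213, 0.008, -0.977]] [0.057, 0.541, 1.282]
large [(148, 214, 0.91)]
medium [(150, 222, 0.59)]
small [(135, 205, 0.54)]
hook_stand [(201, 172, 0.63)]
rack [(143, 215, 0.7), (127, 198, 0.63)]
large_grip [(133, 205, 0.89)]
medium_grip [(140, 222, 0.73)]
small_grip [(123, 195, 0.7), (202, 172, 0.43)]
large_eye [(135, 206, 0.96)]
medium_eye [(142, 222, 0.5), (201, 170, 0.34)]
small_eye [(123, 201, 0.56)]
hook_root [(193, 160, 0.65)]
hook_front [(195, 192, 0.96)]
1.4
```

View pictures.

```bash
python3 - <<'E'
import cv2
for c,b in(('scene',(90,150,260,300)),('top',(80,110,260,260))):
    i=cv2.imread(f'pics/{c}0.png')[b[1]:b[3],b[0]:b[2]]
    cv2.imwrite(f'pics/{c}0z.png',cv2.resize(i,None,fx=4,fy=4,interpolation=cv2.INTER_CUBIC))
E
```

```text
(no output)
```

View pics/scene0.png

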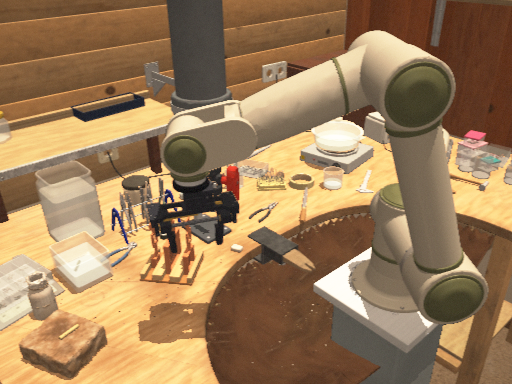

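View pics/scene0z.png

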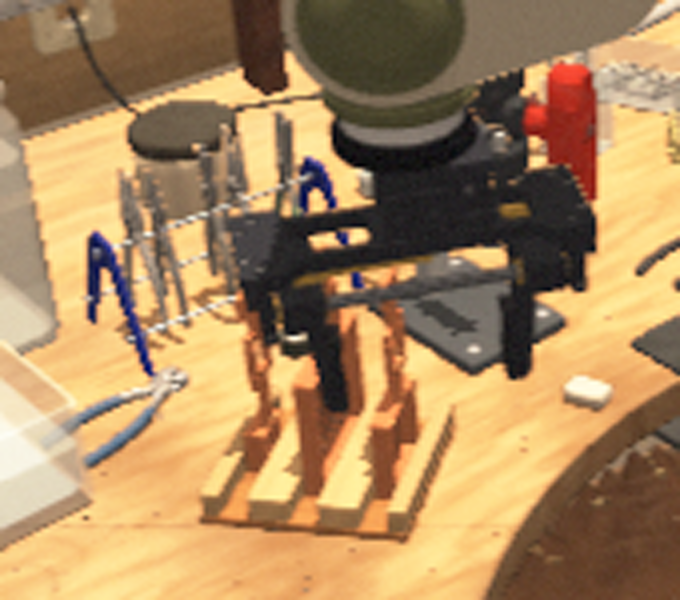

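View pics/top0z.png

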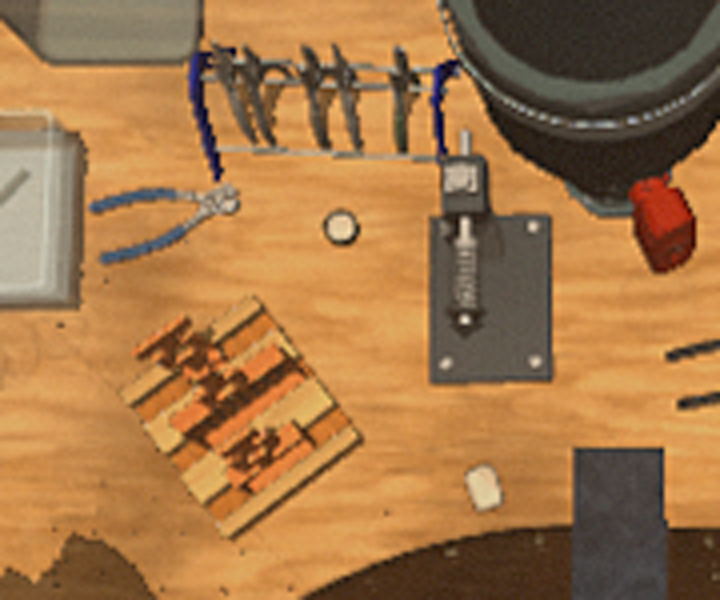

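View pics/top0.png

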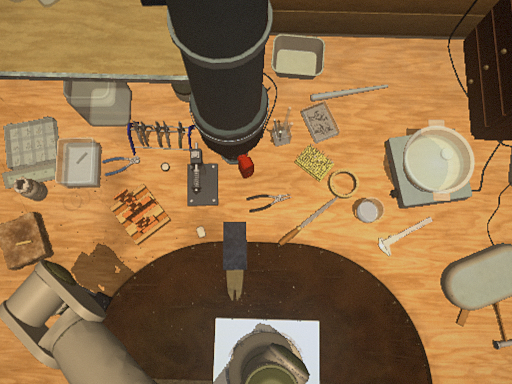

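```bash
cat > m.py <<'E'
import cv2,numpy as np,pickle
R=np.array
E
python3 - <<'E'
from h import *
import pickle
d=eyes.capture('top'); pickle.dump(d,open('top.pkl','wb'))
d2=eyes.capture('scene'); pickle.dump(d2,open('scene.pkl','wb'))
z=lambda a,b:(80+a/4-.4,110+b/4-.4)
for n,(a,b) in dict(L=(122,392),T=(255,297),R=(362,437),B=(232,540)).items(): print('rack',n,atz(d,*z(a,b),.027)[:2].round(4))
for n,p,h in (('large_grip',(133,205),.176),('med',(140,222),.163),('small',(123,195),.151),('largeeye',(135,206),.128),('medeye',(142,222),.115),('smalleye',(123,201),.103)): print(n,atz(d,*p,h)[:2].round(4))
print('large o',atz(d,148,214,.008)[:2])
print('hook', [atz(d,*z(*p),.185)[:2].round(4) for p in ((465,155),(465,180),(465,232),(466,308),(465,322))])
print('base',[atz(d,*z(*p),.01)[:2].round(4) for p in ((430,215),(551,217),(551,381),(430,380))])
for n,a in (('goblet',0),('flux_cup',0),('plaster_lump',0)):
  pass
E
```

```text
rack L [0.4775 0.5078]
rack T [0.5577 0.4083]
rack R [0.4466 0.3147]
rack B [0.363  0.4108]
large_grip [0.4619 0.3942]
med [0.4158 0.3738]
small [0.4949 0.4327]
largeeye [0.4674 0.4014]
medeye [0.4224 0.3803]
smalleye [0.486  0.4456]
large o [0.46314041 0.39035575]
hook [array([0.6312, 0.2241]), array([0.6124, 0.2231]), array([0.5736, 0.221 ]), array([0.518 , 0.2173]), array([0.5078, 0.2175])]
base [array([0.6346, 0.2742]), array([0.6356, 0.1746]), array([0.4987, 0.1687]), array([0.4968, 0.2662])]
```

```bash
python3 - <<'E'
import cv2
i=cv2.imread('pics/top0.png')[180:246,108:174]
cv2.imwrite('pics/rackz.png',cv2.resize(i,None,fx=9,fy=9,interpolation=cv2.INTER_CUBIC))
i=cv2.imread('pics/scene0.png')[205:290,135:210]
cv2.imwrite('pics/rackz2.png',cv2.resize(i,None,fx=7,fy=7,interpolation=cv2.INTER_CUBIC))
E
```

```text
(no output)
```

View pics/rackz.png

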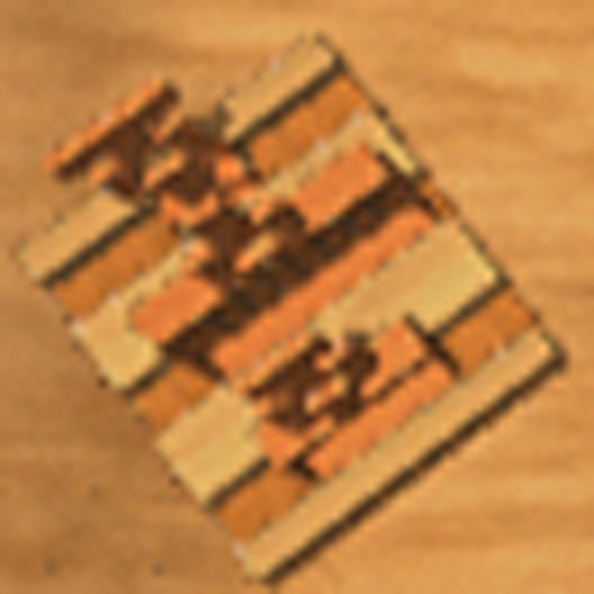

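View pics/rackz2.png

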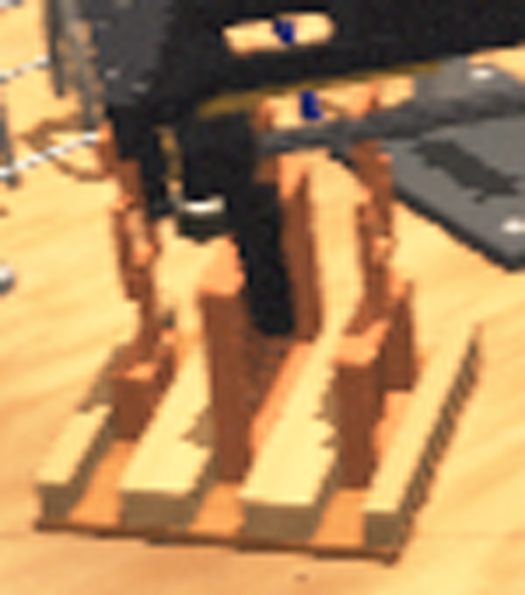

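```bash
cat >> h.py <<'E'
from scipy.spatial.transform import Rotation as Ro
def down(yaw): # yaw = direction angle deg of tool y; z down
    a=np.radians(yaw); y=np.array([np.cos(a),np.sin(a),0]); z=np.array([0,0,-1.]); return np.c_[np.cross(y,z),y,z]
def plan(pos,yaw,n=10,jaw=1.0,lev=True):
    s=ctrl.state(); p=np.array(s['eef_pos']); R0=Ro.from_matrix(s['ee_rot']); R1=Ro.from_matrix(down(yaw))
    rv=(R0.inv()*R1).as_rotvec()/n; d=(np.array(pos)-p)/n; R=R0; rows=[]
    for i in range(n):
        rows.append([*np.round(R.inv().apply(d)*100,2),*np.round(rv,3),jaw]); R=R*Ro.from_rotvec(rv)
    print(np.round(p,4),'step',np.linalg.norm(d).round(4),'deg',np.degrees(np.linalg.norm(rv)).round(2))
    print(str([[float(v) for v in r] for r in rows]).replace(' ',''))
E
python3 -c "
from h import *
plan((.45,.39,.27),130)"
```

```text
[0.2169 0.4781 0.2387] step 0.0251 deg 6.44
[[-2.49,0.16,-0.31,0.0,0.0,-0.112,1.0],[-2.49,-0.12,-0.31,0.0,0.0,-0.112,1.0],[-2.46,-0.4,-0.31,0.0,0.0,-0.112,1.0],[-2.4,-0.67,-0.31,0.0,0.0,-0.112,1.0],[-2.31,-0.94,-0.31,0.0,0.0,-0.112,1.0],[-2.19,-1.19,-0.31,0.0,0.0,-0.112,1.0],[-2.04,-1.43,-0.31,0.0,0.0,-0.112,1.0],[-1.87,-1.65,-0.31,0.0,0.0,-0.112,1.0],[-1.67,-1.85,-0.31,0.0,0.0,-0.112,1.0],[-1.46,-2.02,-0.31,0.0,0.0,-0.112,1.0]]
```

```bash
python3 -m pendant '[[-2.5,0.2,-0.3,0,0,-0.112,1],[-2.5,-0.1,-0.3,0,0,-0.112,1],[-2.5,-0.4,-0.3,0,0,-0.112,1],[-2.4,-0.7,-0.3,0,0,-0.112,1],[-2.3,-0.9,-0.3,0,0,-0.112,1],[-2.2,-1.2,-0.3,0,0,-0.112,1],[-2.0,-1.4,-0.3,0,0,-0.112,1],[-1.9,-1.6,-0.3,0,0,-0.112,1],[-1.7,-1.8,-0.3,0,0,-0.112,1],[-1.5,-2,-0.3,0,0,-0.112,1]]' 30
python3 - <<'E'
from h import *
import pickle
for c in ('wrist','top'):
    d=snap(c,c+'1.png'); pickle.dump(d,open(c+'1.pkl','wb'))
    for n in ['large_grip','medium_grip','small_grip','hook_front']:
        r=spotter.place_of(c,n)[:2]
        print(c,n,[(round(q['xy'][0]*512,1),round(q['xy'][1]*384,1),round(q['score'],2)) for q in r])
print({k:d[k] for k in d if k!='pixels'})
d=pickle.load(open('wrist1.pkl','rb')); R=np.array(d['R']);print('cam',-R.T@d['t'],R,d['fx'],d['cx'],d['cy'])
print(ctrl.state()['clock'],ctrl.state()['ee_rot'].round(3),ctrl.state()['eef_pos'])
E
```

```text
clock: 2.33
eef_pos: [0.4583, 0.3938, 0.2698]
ee_rot: [[-0.731, -0.682, -0.001], [-0.682, 0.731, 0.0], [0.001, 0.001, -1.0]]
force: [-0.2, 0.3, 0.6]
grip_width: 1.0
wrist large_grip [(252.9, 205.4, 0.83), (265.9, 143.6, 0.57)]
wrist medium_grip [(268.1, 143.7, 0.9)]
wrist small_grip [(255.0, 245.6, 0.74)]
wrist hook_front [(70.2, 92.7, 0.82)]
top large_grip [(132.6, 205.4, 0.69), (200.5, 172.0, 0.61)]
top medium_grip [(137.4, 219.5, 0.69)]
top small_grip []
top hook_front [(196.4, 192.2, 0.78)]
{'fx': 428.286735300375, 'fy': 428.286735300375, 'cx': 247.76450371189856, 'cy': 190.1446345004598, 'R': array([[ 0.02744456, -0.99962161, -0.0018515 ],
       [-0.97671717, -0.02642139, -0.21289782],
       [ 0.21276834,  0.00765128, -0.97707272]]), 't': array([0.05700123, 0.54101365, 1.28223438])}
cam [0.40589085 0.34394107 0.4148684 ] [[-6.83382102e-01  7.30060885e-01  8.30877034e-05]
 [ 7.00434481e-01  6.55617857e-01  2.82058085e-01]
 [ 2.05865101e-01  1.92811645e-01 -9.59397326e-01]] 297.3186396354542 251.8837336361369 192.67060009427146
2.8333 [[-0.735 -0.678 -0.001]
 [-0.678  0.735  0.   ]
 [ 0.001  0.001 -1.   ]] [0.45648611 0.39475832 0.26976565]
```

View pics/wrist1.png

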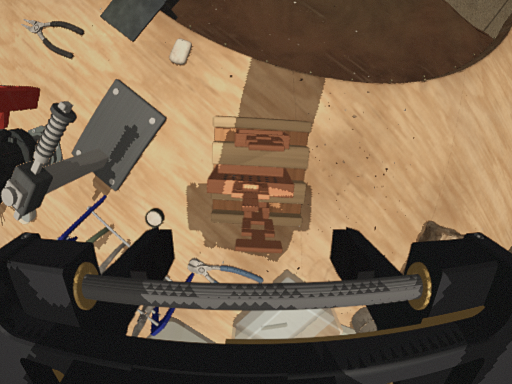

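```bash
cat >> h.py <<'E'
def fray(d,u,v):
    a=(u-d['cx'])/d['fx'];b=(v-d['cy'])/d['fy'];r=np.hypot(a,b)
    c=np.array([a/r*np.sin(r),b/r*np.sin(r),np.cos(r)]) if r>0 else np.array([0,0,1.])
    R=np.array(d['R']); return -R.T@np.array(d['t']),R.T@c
def fatz(d,u,v,z):
    o,r=fray(d,u,v); return o+r*(z-o[2])/r[2]
def fproj(d,X):
    c=np.array(d['R'])@np.array(X)+d['t']; th=np.arctan2(np.hypot(c[0],c[1]),c[2]); ph=np.arctan2(c[1],c[0])
    return d['cx']+d['fx']*th*np.cos(ph), d['cy']+d['fy']*th*np.sin(ph)
def zoom(d,x0,y0,w,h,k,f):
    cv2.imwrite('pics/'+f,cv2.resize(d['pixels'][y0:y0+h,x0:x0+w,::-1],None,fx=k,fy=k,interpolation=cv2.INTER_CUBIC))
E
python3 - <<'E'
from h import *
import pickle
d=pickle.load(open('wrist1.pkl','rb'))
zoom(d,180,100,150,160,5,'w1z.png'); zoom(d,0,70,180,150,4,'w1h.png')
for n,p,z in (('L',(252.9,205.4),.176),('M',(268.1,143.7),.163),('S',(255,245.6),.151),('hf',(70.2,92.7),.185)): print(n,fatz(d,*p,z)[:2].round(4))
t=pickle.load(open('top1.pkl','rb'))
print(atz(t,132.6,205.4,.176)[:2],atz(t,137.4,219.5,.163)[:2],atz(t,196.4,192.2,.185)[:2])
E
```

```text
L [0.4648 0.4003]
M [0.4188 0.375 ]
S [0.5002 0.4364]
hf [0.4968 0.2137]
[0.46068195 0.39518476] [0.42273217 0.38175248] [0.50180788 0.21561504]
```

View pics/w1z.png

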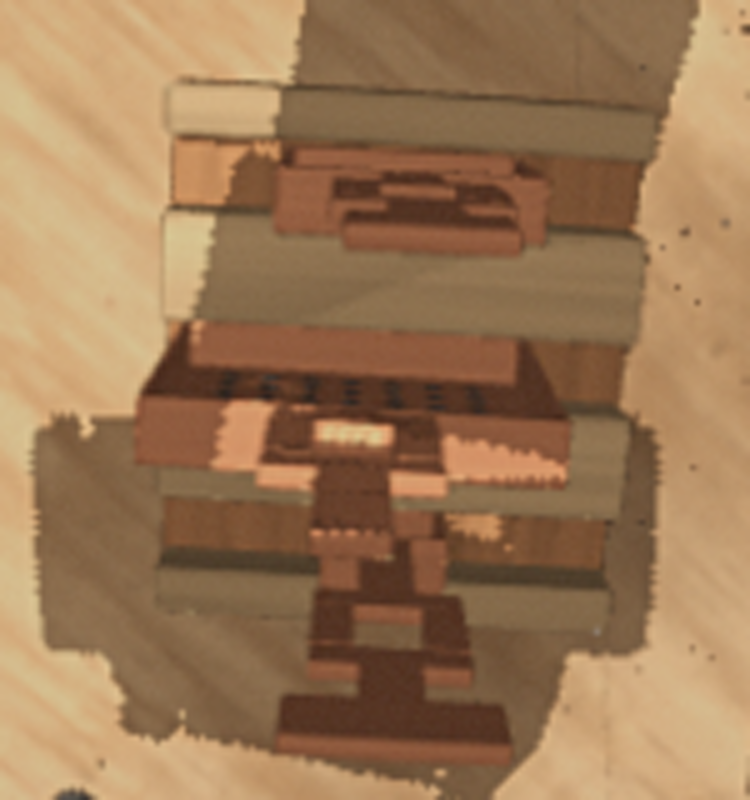

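View pics/w1h.png

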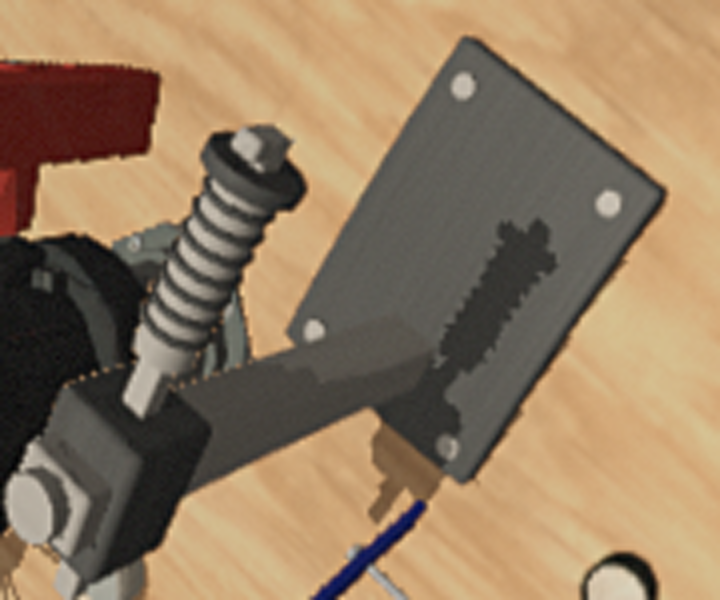

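```bash
python3 - <<'E'
from h import *
import pickle
d=pickle.load(open('wrist1.pkl','rb'))
z=lambda a,b:(180+a/5-.4,100+b/5-.4)
P={}
for n,p,h in (('L',(351,541),.186),('M',(434,236),.173),('S',(393,752),.161),('Sl',(275,752),.161),('Sr',(510,754),.161),('Ml',(345,234),.173),('Mr',(522,238),.173)):
    P[n]=fatz(d,*z(*p),h)[:2]; print(n,P[n].round(4))
ang=lambda v:np.degrees(np.arctan2(v[1],v[0]))
print(ang(P['Sr']-P['Sl']),ang(P['Mr']-P['Ml']))
q=[fatz(d,*z(*p),.027)[:2] for p in ((170,80),(660,108),(605,630),(157,605))]
print(np.round(q,4),[ang(q[(i+1)%4]-q[i]).round(1) for i in range(4)],np.mean(q,0))
y=lambda a,b:(a/4-.4,70+b/4-.4)
q=[fatz(d,*y(*p),.01)[:2] for p in ((468,38),(665,190),(462,480))]
print('base',np.round(q,4),ang(q[1]-q[0]),ang(q[2]-q[1]))
print('prong',[fatz(d,*y(*p),h)[:2].round(4) for p,h in (((262,130),.191),((263,150),.191),((150,385),.185),((130,405),.185),((258,170),.185))])
E
```

```text
L [0.4655 0.3975]
M [0.4211 0.3745]
S [0.498  0.4384]
Sl [0.5134 0.422 ]
Sr [0.483  0.4553]
Ml [0.4309 0.3637]
Mr [0.4114 0.3852]
132.37867904273602 132.08726467250605
[[0.447  0.3144]
 [0.3644 0.4123]
 [0.4774 0.506 ]
 [0.5586 0.4078]] [np.float64(130.2), np.float64(39.7), np.float64(-50.4), np.float64(-140.1)] [0.46182853 0.41013719]
base [[0.5014 0.1682]
 [0.4945 0.2638]
 [0.6316 0.2698]] 94.09487692261216 2.5249225467261565
prong [array([0.5039, 0.2179]), array([0.5071, 0.2209]), array([0.576, 0.222]), array([0.5848, 0.2194]), array([0.5141, 0.2192])]
```

```bash
python3 -c "
from h import *
plan((.4655,.3975,.157),131,7)"
```

```text
[0.4565 0.3948 0.2698] step 0.0162 deg 0.24
[[-0.12,-0.06,1.61,0.0,-0.0,0.004,1.0],[-0.12,-0.06,1.61,0.0,-0.0,0.004,1.0],[-0.12,-0.06,1.61,0.0,-0.0,0.004,1.0],[-0.12,-0.06,1.61,0.0,-0.0,0.004,1.0],[-0.12,-0.06,1.61,0.0,-0.0,0.004,1.0],[-0.12,-0.06,1.61,0.0,-0.0,0.004,1.0],[-0.12,-0.06,1.61,0.0,-0.0,0.004,1.0]]
```

```bash
python3 -m pendant '[[-0.4,-0.2,1.6,0,0,0.01,1],[-0.4,-0.2,1.6,0,0,0.01,1],[-0.1,-0.05,1.6,0,0,0.01,1],[0,0,1.6,0,0,0,1],[0,0,1.6,0,0,0,1],[0,0,1.6,0,0,0,1],[0,0,1.6,0,0,0,1],[0,0,0,0,0,0,1],[0,0,0,0,0,0,1],[0,0,0,0,0,0,1]]' 30
python3 -c "
from h import *
d=snap('wrist','w2.png');zoom(d,150,80,200,150,4,'w2z.png')
plan((.4655,.3975,.157),131,1)
print(fproj(d,(.4655,.3975,.186)))"
```

```text
clock: 3.67
eef_pos: [0.4633, 0.4006, 0.1563]
ee_rot: [[-0.755, -0.656, 0.003], [-0.656, 0.755, 0.003], [-0.004, 0.0, -1.0]]
force: [0.8, 0.8, -0.8]
grip_width: 1.0
[0.4635 0.4008 0.1568] step 0.0038 deg 0.27
[[0.07,-0.38,-0.02,0.0,0.005,-0.0,1.0]]
(np.float64(244.61286194749218), np.float64(273.63797658052647))
```

View pics/w2z.png

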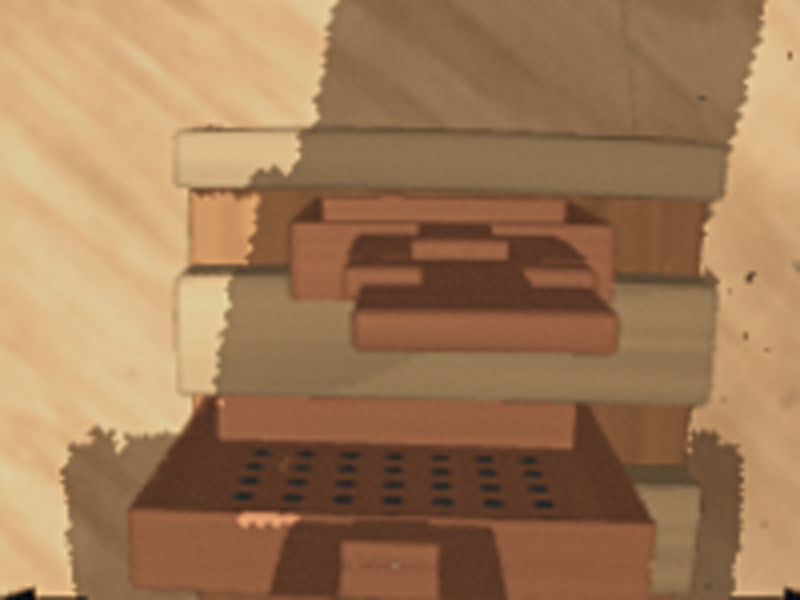

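```bash
python3 -c "
import cv2
i=cv2.imread('pics/w2.png')[195:330,150:350];cv2.imwrite('pics/w2y.png',cv2.resize(i,None,fx=4,fy=4,interpolation=cv2.INTER_CUBIC))"
```

```text
(no output)
```

View pics/w2y.png

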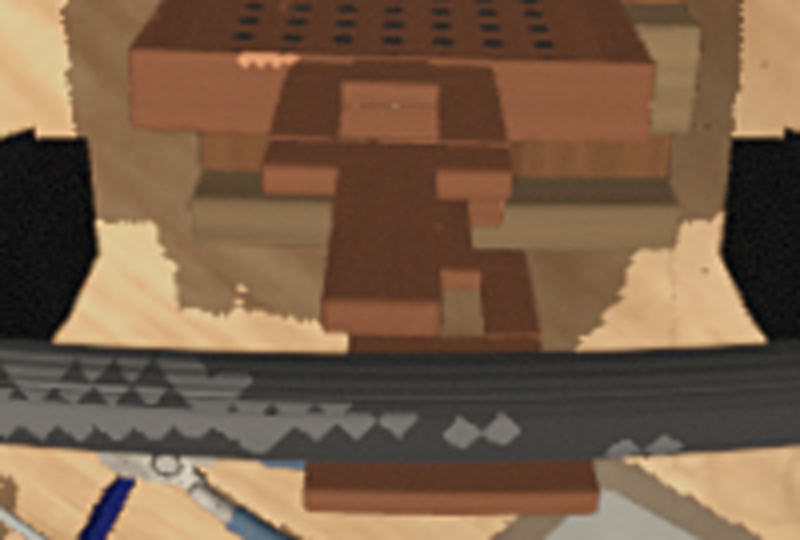

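```bash
python3 -m pendant '[[0.1,-0.38,0,0,0.005,0,1],[0,0,0,0,0,0,0.2],[0,0,0,0,0,0,-0.3],[0,0,0,0,0,0,-1],[0,0,0,0,0,0,-1],[0,0,0,0,0,0,-1],[0,0,0,0,0,0,-1],[0,0,0,0,0,0,-1],[0,0,0,0,0,0,-1],[0,0,0,0,0,0,-1]]' 35
python3 -c "
from h import *
plan((.4655,.3975,.262),129.5,5,-1);s=ctrl.state();print(s['force'],s['wrist_torque'])"
```

```text
clock: 4.55
eef_pos: [0.4665, 0.3975, 0.1606]
ee_rot: [[-0.755, -0.656, 0.005], [-0.656, 0.755, 0.002], [-0.005, -0.001, -1.0]]
force: [-0.7, 0.8, 0.2]
grip_width: 0.338
[0.4665 0.3975 0.1606] step 0.0203 deg 0.3
[[0.01,0.01,-2.03,-0.0,0.001,0.005,-1.0],[0.01,0.01,-2.03,-0.0,0.001,0.005,-1.0],[0.01,0.01,-2.03,-0.0,0.001,0.005,-1.0],[0.01,0.01,-2.03,-0.0,0.001,0.005,-1.0],[0.01,0.01,-2.03,-0.0,0.001,0.005,-1.0]]
[-0.7083066   0.82632352  0.18242557] [0.05417642 0.03396806 0.03548328]
```

```bash
python3 -m pendant '[[0,0,0.35,0,0.005,0,-1],[0,0,0,0,0,0,-1],[0,0,0,0,0,0,-1],[0,0,0,0,0,0,-1],[0,0,0,0,0,0,-1],[0,0,0,0,0,0,-1],[0,0,0,0,0,0,-1],[0,0,0,0,0,0,-1],[0,0,0,0,0,0,-1],[0,0,0,0,0,0,-1]]' 35
python3 -c "
from h import *
s=ctrl.state();print(s['force'],s['wrist_torque'],s['eef_pos'],s['grip_width'])"
```

```text
clock: 5.38
eef_pos: [0.4663, 0.3979, 0.1567]
ee_rot: [[-0.755, -0.656, -0.0], [-0.656, 0.755, -0.0], [0.0, -0.0, -1.0]]
force: [-1.1, 0.5, -0.3]
grip_width: 0.149
[-1.11209846  0.45361657 -0.32530271] [ 1.45785699e-01  1.54543738e-01 -6.22874155e-05] [0.46625726 0.39791387 0.15673413] 0.14939236363651895
```

```bash
python3 -m pendant '[[0,0,-3,0,0,0,-1],[0,0,-3.5,0,0,0,-1],[0,0,-3.5,0,0,0,-1],[0,0,-3.5,0,0,0,-1],[0,0,-3.0,0,0,0,-1],[0,0,-1.0,0,0,0,-1],[0,0,0,0,0,0,-1],[0,-1.5,0,0,0,0,-1],[0,-2,0,0,0,0,-1],[0,-2,0,0,0,0,-1]]' 35
python3 -c "
from h import *
s=ctrl.state();print(s['force'],s['wrist_torque'])
plan((.466,.2155,.27),93.3,9,-1)"
```

```text
clock: 6.22
eef_pos: [0.5013, 0.355, 0.3339]
ee_rot: [[-0.752, -0.659, -0.009], [-0.659, 0.752, -0.007], [0.011, 0.001, -1.0]]
force: [0.6, 0.9, -0.8]
grip_width: 0.151
[ 0.56430927  0.90416091 -0.84791336] [ 0.12065656 -0.02328042 -0.02137004]
[0.5013 0.355  0.3339] step 0.0175 deg 4.22
[[1.31,-0.91,0.72,-0.0,-0.001,0.074,-1.0],[1.24,-1.0,0.72,-0.0,-0.001,0.074,-1.0],[1.16,-1.09,0.72,-0.0,-0.001,0.074,-1.0],[1.08,-1.17,0.72,-0.0,-0.001,0.074,-1.0],[0.99,-1.25,0.72,-0.0,-0.001,0.074,-1.0],[0.9,-1.32,0.71,-0.0,-0.001,0.074,-1.0],[0.8,-1.38,0.71,-0.0,-0.001,0.074,-1.0],[0.7,-1.44,0.71,-0.0,-0.001,0.074,-1.0],[0.59,-1.48,0.71,-0.0,-0.001,0.074,-1.0]]
```

```bash
python3 -m pendant '[[1.3,-0.9,0,0,-0.001,0.074,-1],[1.2,-1,0,0,-0.001,0.074,-1],[1.2,-1.1,0.7,0,-0.001,0.074,-1],[1.1,-1.2,0.8,0,-0.001,0.074,-1],[1,-1.25,0.9,0,-0.001,0.074,-1],[0.9,-1.3,0.9,0,-0.001,0.074,-1],[0.8,-1.4,0.9,0,-0.001,0.074,-1],[0.7,-1.4,0.9,0,-0.001,0.074,-1],[0.6,-1.5,0.9,0,-0.001,0.074,-1],[0,0,0,0,0,0,-1]]' 35
python3 - <<'E'
from h import *
import pickle
s=ctrl.state();print(s['force'],s['wrist_torque'])
for c in ('wrist','top','scene'):
    d=snap(c,c+'3.png'); pickle.dump(d,open(c+'3.pkl','wb'))
plan((.466,.2155,.27),93.3,1,-1)
d=pickle.load(open('wrist3.pkl','rb')); print(fproj(d,(.504,.2175,.191)),fproj(d,(.59,.222,.185)))
E
```

```text
clock: 7.05
eef_pos: [0.463, 0.1977, 0.2545]
ee_rot: [[-1.0, -0.013, -0.026], [-0.013, 1.0, -0.012], [0.026, -0.012, -1.0]]
force: [0.2, -0.2, -1.5]
grip_width: 0.148
[ 0.1607117  -0.21957294 -1.53971625] [ 0.0441036  -0.00853088  0.02616717]
[0.4645 0.2003 0.257 ] step 0.02 deg 2.55
[[-0.15,1.5,-1.31,-0.009,-0.021,-0.038,-1.0]]
(np.float64(277.1899599617874), np.float64(257.8441763380851)) (np.float64(276.5503599974641), np.float64(333.47412939175183))
```

View pics/wrist3.png

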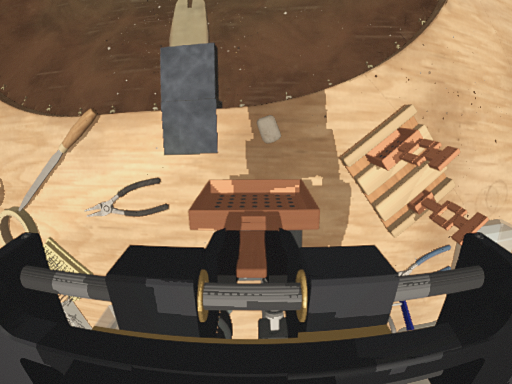

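View pics/scene3.png

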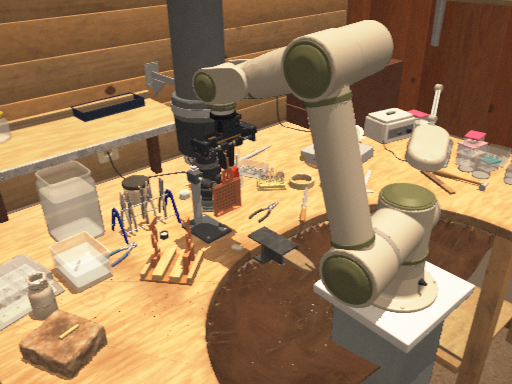

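View pics/top3.png

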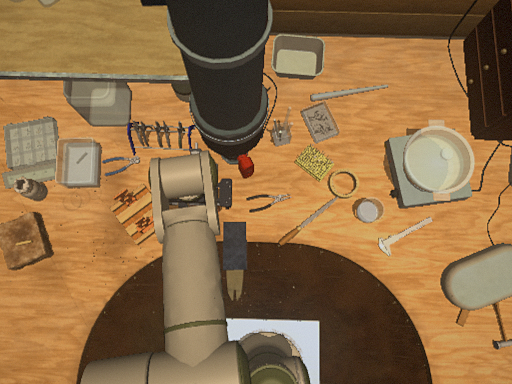

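```bash
python3 - <<'E'
from h import *
import pickle
d=pickle.load(open('scene3.pkl','rb')); zoom(d,170,150,90,100,7,'s3z.png')
d=pickle.load(open('wrist3.pkl','rb')); zoom(d,200,230,150,110,5,'w3z.png')
E
```

```text
(no output)
```

View pics/s3z.png

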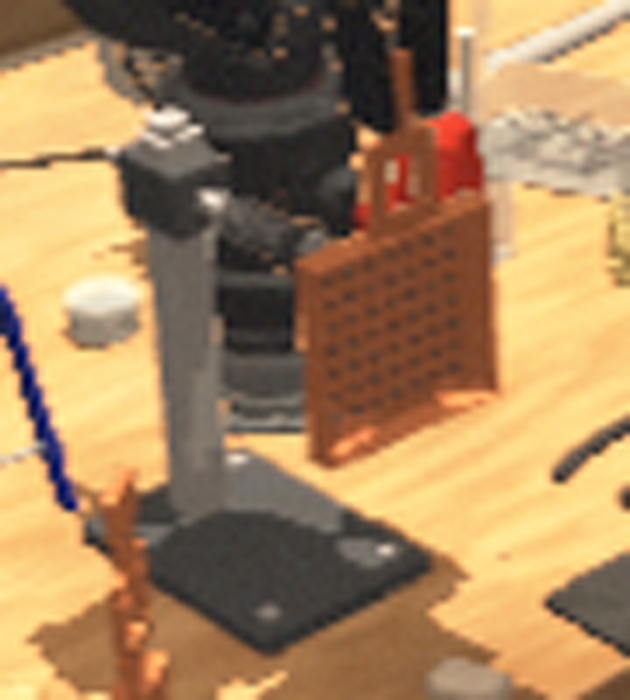

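View pics/w3z.png

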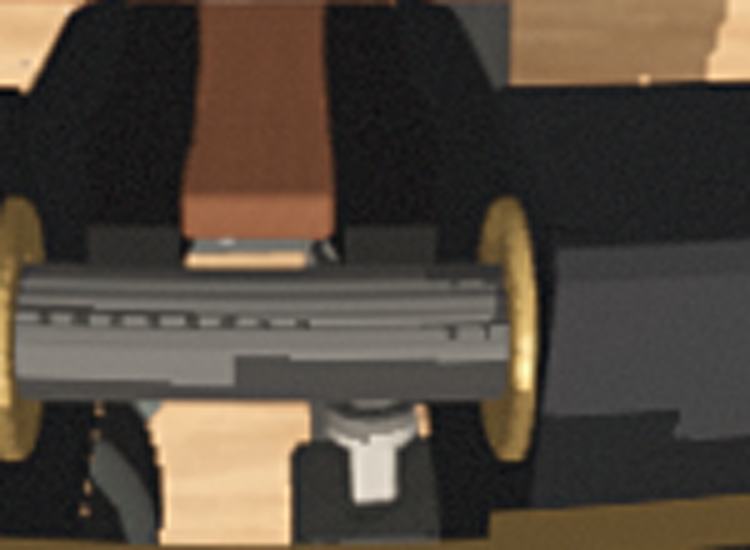

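```bash
python3 - <<'E'
from h import *
import pickle
d=pickle.load(open('wrist3.pkl','rb'))
print(fatz(d,200+374/5-.4,230+450/5,.185),fatz(d,200+374/5-.4,230+498/5,.185))
print(fatz(d,245.5+200*0,0*0+0,.185) if 0 else '')
E
python3 -m pendant '[[0,1.5,-0.5,-0.009,-0.021,-0.04,-1],[-0.1,0,0.5,0,0,-0.02,-1],[0,0,1.3,0,0,0,-1],[0,0,1.3,0,0,0,-1],[0,0,0.9,0,0,0,-1],[0,0,0,0,0,0,-1],[0,0,0,0,0,0,-1],[0,0,0,0,0,0,-1],[0,0,0,0,0,0,-1],[0,0,0,0,0,0,-1]]'
python3 -c "
from h import *
s=ctrl.state();print(s['force'],s['wrist_torque'])
plan((.468,.2155,.2107),93.3,1,-1)"
```

```text
[0.57283815 0.21902158 0.185     ] [0.58491538 0.21967692 0.185     ]

clock: 8.03
eef_pos: [0.4681, 0.2178, 0.2206]
ee_rot: [[-0.995, -0.096, 0.002], [-0.096, 0.995, -0.001], [-0.002, -0.001, -1.0]]
force: [-0.6, 0.3, -0.8]
grip_width: 0.149
[-0.59487777  0.27793534 -0.84783687] [0.05465496 0.04122141 0.00798194]
[0.4681 0.2178 0.2206] step 0.0102 deg 2.2
[[0.04,-0.23,0.99,-0.001,0.002,0.038,-1.0]]
```

```bash
python3 -m pendant '[[0,-0.3,0.5,0,0.002,0.038,-1],[0,0,0.4,0,0,0,-1],[-0.5,0,0,0,0,0,-1],[-0.5,0,0,0,0,0,-1],[-0.5,0,0,0,0,0,-1],[-0.5,0,0,0,0,0,-1],[0,0,0,0,0,0,-1],[0,0,0,0,0,0,-1],[0,0,0,0,0,0,-1],[0,0,0,0,0,0,-1]]'
python3 -c "
from h import *
s=ctrl.state();print(s['force'],s['wrist_torque'])
x=.500;plan((x,.2165+(x-.505)*.058,.2107),93.3,1,-1)
d=snap('scene','s4.png');zoom(d,170,150,90,100,7,'s4z.png')"
```

```text
clock: 8.87
eef_pos: [0.492, 0.2165, 0.2136]
ee_rot: [[-0.998, -0.061, 0.005], [-0.061, 0.998, -0.0], [-0.005, -0.0, -1.0]]
force: [-0.4, 0.1, -0.8]
grip_width: 0.149
[-0.36511504  0.07055109 -0.82440776] [ 0.04976846 -0.0005943   0.04471668]
[0.492  0.2165 0.2136] step 0.0085 deg 0.31
[[-0.79,-0.07,0.29,-0.0,0.005,0.003,-1.0]]
```

View pics/s4z.png

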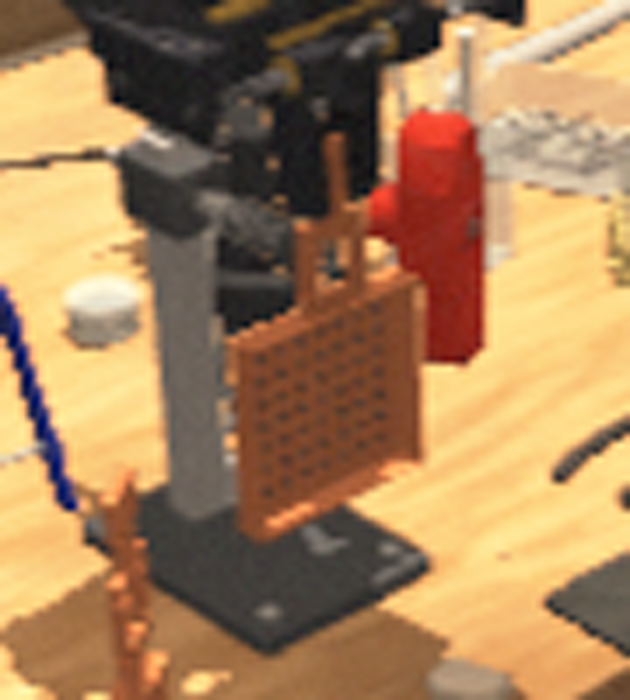

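```bash
python3 -m pendant '[[-0.3,-0.05,0.2,0,0.005,0.003,-1],[-0.3,0,0,0,0,0,-1],[-0.2,0,0,0,0,0,-1],[-0.2,0,0,0,0,0,-1],[-0.2,0,0,0,0,0,-1],[0,0,0,0,0,0,-1],[0,0,0,0,0,0,-1],[0,0,0,0,0,0,-1],[0,0,0,0,0,0,-1],[0,0,0,0,0,0,-1]]'
python3 -c "
from h import *
s=ctrl.state();print(s['force'],s['wrist_torque'])
x=.505;plan((x,.2165+(x-.505)*.058,.2112),93.3,1,-1)"
```

```text
clock: 9.75
eef_pos: [0.505, 0.2167, 0.2114]
ee_rot: [[-0.998, -0.057, -0.001], [-0.057, 0.998, -0.0], [0.001, -0.0, -1.0]]
force: [0.4, -0.4, -0.6]
grip_width: 0.149
[ 0.37672294 -0.40731165 -0.6089813 ] [0.03629582 0.02430915 0.01430765]
[0.505  0.2167 0.2114] step 0.0003 deg 0.08
[[0.01,-0.02,0.02,-0.0,-0.001,-0.0,-1.0]]
```

```bash
python3 -m pendant '[[-0.2,0,0,0,0,0,-1],[-0.2,0,0,0,0,0,-1],[0,0,0,0,0,0,-1],[0,0,0,0,0,0,-1],[0,0,0,0,0,0,-1],[0,0,0,0,0,0,-1],[0,0,0,0,0,0,-1],[0,0,0,0,0,0,-1],[0,0,0,0,0,0,-1],[0,0,0,0,0,0,-1]]'
python3 -c "
from h import *
s=ctrl.state();print(s['force'],s['wrist_torque'],s['eef_pos'])"
python3 -m pendant '[[-0.2,0,0,0,0,0,-1],[-0.2,0,0,0,0,0,-1],[0,0,0,0,0,0,-1],[0,0,0,0,0,0,-1],[0,0,0,0,0,0,-1],[0,0,0,0,0,0,-1],[0,0,0,0,0,0,-1],[0,0,0,0,0,0,-1],[0,0,0,0,0,0,-1],[0,0,0,0,0,0,-1]]'
python3 -c "
from h import *
s=ctrl.state();print(s['force'],s['wrist_torque'],s['eef_pos'])
d=snap('scene','s5.png');zoom(d,170,150,90,100,7,'s5z.png');d=snap('wrist','w5.png');zoom(d,200,200,150,130,5,'w5z.png')"
```

```text
clock: 10.58
eef_pos: [0.5093, 0.217, 0.2115]
ee_rot: [[-0.998, -0.058, -0.001], [-0.058, 0.998, -0.0], [0.001, -0.0, -1.0]]
force: [0.8, -1.0, -1.4]
grip_width: 0.15
[ 0.75609755 -0.9582677  -1.37015814] [0.01490478 0.01917408 0.02731803] [0.50932448 0.21701505 0.21147545]
clock: 11.42
eef_pos: [0.5126, 0.2173, 0.2114]
ee_rot: [[-0.998, -0.058, -0.004], [-0.058, 0.998, -0.001], [0.004, -0.001, -1.0]]
force: [-2.0, 0.0, -0.5]
grip_width: 0.151
[-2.02104438  0.01999208 -0.47038412] [-0.03931067  0.35848131 -0.02649822] [0.51264574 0.21728963 0.21144491]
```

View pics/s5z.png

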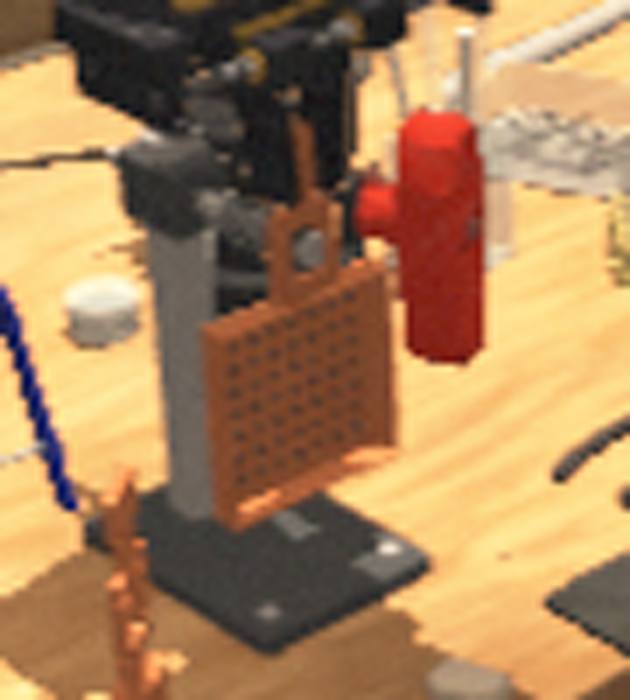

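View pics/w5z.png

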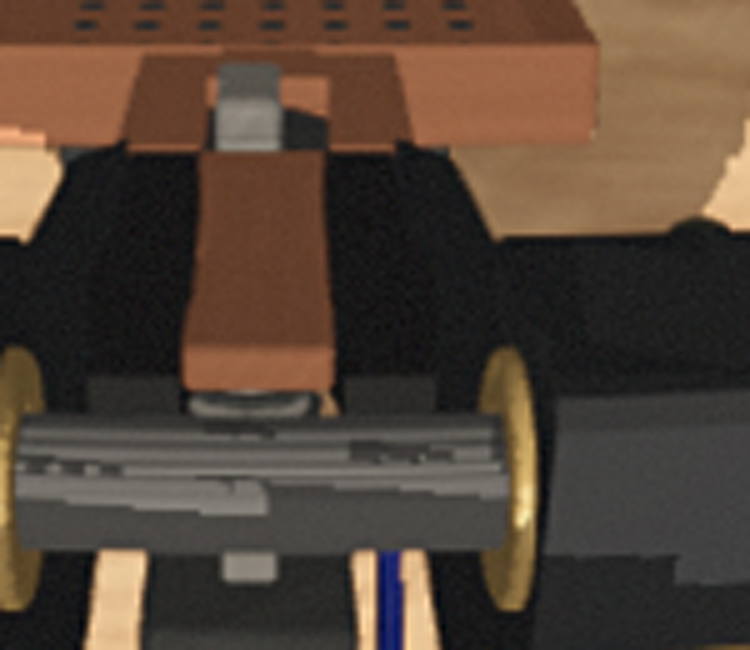

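```bash
python3 -m pendant '[[-0.1,-0.2,0,0,-0.003,0,-1],[-0.15,0,0,0,0,0,-1],[-0.1,0,0,0,0,0,-1],[0,0,0,0,0,0,-1],[0,0,0,0,0,0,-1],[0,0,0,0,0,0,-1],[0,0,0,0,0,0,-1],[0,0,0,0,0,0,-1],[0,0,0,0,0,0,-1],[0,0,0,0,0,0,-1]]'
python3 -c "
from h import *
s=ctrl.state();print(s['force'],s['wrist_torque'],s['eef_pos'])
d=snap('wrist','w6.png');zoom(d,200,200,150,130,5,'w6z.png')"
```

```text
clock: 12.35
eef_pos: [0.5161, 0.2156, 0.2113]
ee_rot: [[-0.998, -0.058, -0.003], [-0.058, 0.998, -0.0], [0.003, 0.0, -1.0]]
force: [-2.5, -0.3, -0.2]
grip_width: 0.149
[-2.54464303 -0.26352859 -0.17833499] [ 0.04165387  0.46403877 -0.03548165] [0.51608411 0.2155934  0.21125827]
```

View pics/w6z.png

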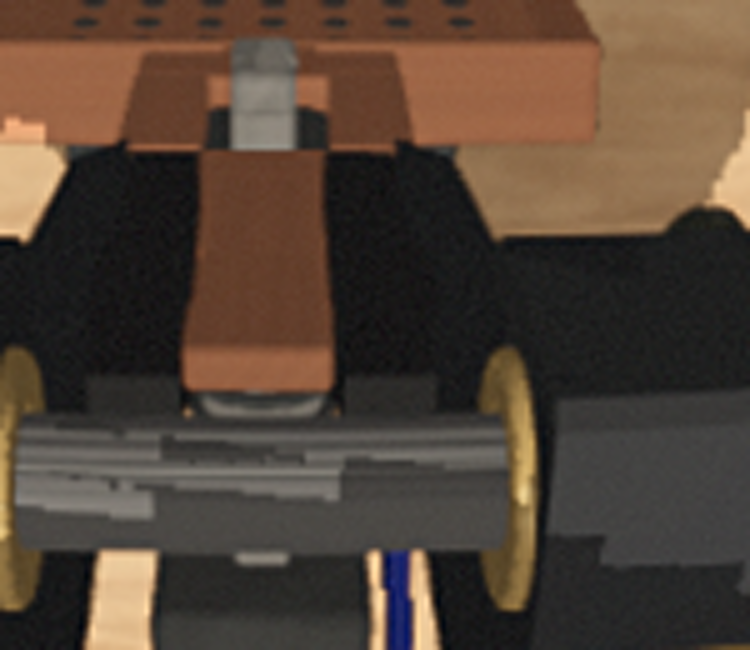

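```bash
python3 -m pendant '[[-0.1,0,0,0,-0.003,0,-1],[0,0,0.2,0,0,0,-1],[0,0,0.2,0,0,0,-1],[0,0,0.2,0,0,0,-1],[0,0,0,0,0,0,-1],[0,0,0,0,0,0,-1],[0,0,0,0,0,0,-1],[0,0,0,0,0,0,-1],[0,0,0,0,0,0,-1],[0,0,0,0,0,0,-1]]'
python3 -c "
from h import *
s=ctrl.state();print(s['force'],s['wrist_torque'],s['eef_pos'])
"
```

```text
clock: 13.23
eef_pos: [0.5171, 0.2154, 0.2045]
ee_rot: [[-0.998, -0.058, 0.0], [-0.058, 0.998, -0.001], [-0.0, -0.001, -1.0]]
force: [-2.9, -0.2, -0.7]
grip_width: 0.146
[-2.87132826 -0.17329333 -0.72302593] [-0.01864877  0.57885498 -0.0950807 ] [0.51705863 0.21540366 0.20449996]
```

```bash
python3 -m pendant '[[0,0,0.2,0,0,0,-1],[0,0,0.1,0,0,0,-1],[0,0,0,0,0,0,-1],[0,0,0,0,0,0,-1],[0,0,0,0,0,0,-1],[0,0,0,0,0,0,-0.8],[0,0,0,0,0,0,-0.5],[0,0,0,0,0,0,-0.2],[0,0,0,0,0,0,0],[0,0,0,0,0,0,0]]'
python3 -c "
from h import *
s=ctrl.state();print(s['force'],s['wrist_torque'],s['eef_pos'])
d=snap('wrist','w7.png');zoom(d,200,200,150,130,5,'w7z.png');d=snap('scene','s7.png');zoom(d,170,150,90,100,7,'s7z.png')"
```

```text
clock: 14.07
eef_pos: [0.5188, 0.2154, 0.202]
ee_rot: [[-0.998, -0.058, 0.006], [-0.058, 0.998, 0.0], [-0.006, -0.0, -1.0]]
force: [0.8, 0.6, -0.6]
grip_width: 0.422
[ 0.77740218  0.62962936 -0.63872074] [ 0.03621305  0.02505397 -0.04232902] [0.51879526 0.21538767 0.20202524]
```

View pics/w7z.png

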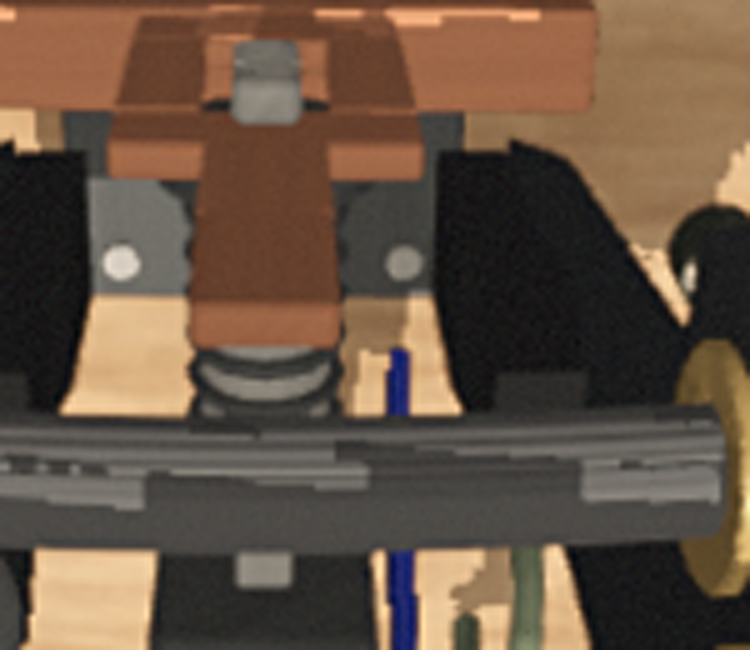

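View pics/s7z.png

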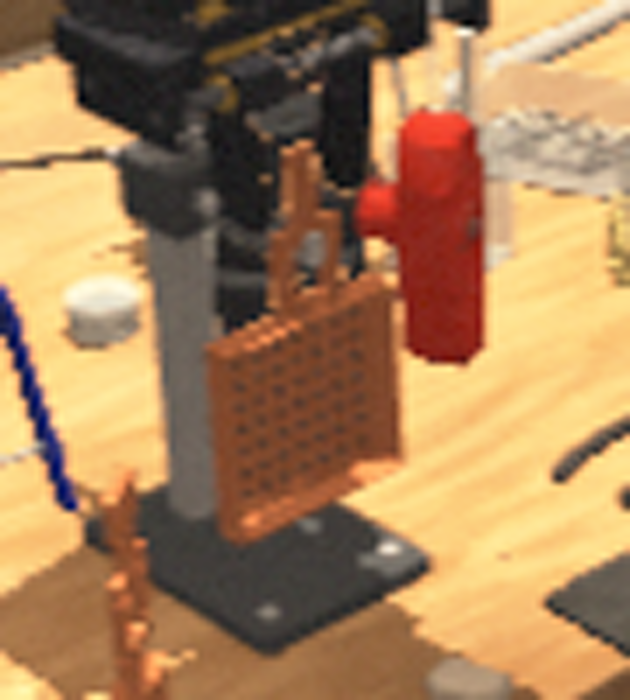

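```bash
python3 -m pendant '[[0,0,0,0,0,0,0.6],[0,0,0,0,0,0,1],[0,0,0,0,0,0,1],[0,0,-1,0,0,0,1],[0,0,-2,0,0,0,1],[0,0,-2,0,0,0,1],[0,0,-1,0,0,0,1],[0.5,0,0,0,0,0,1],[1,0.5,0,0,0,-0.06,1],[1,1,0,0,0,-0.06,1]]' 35
python3 -c "
from h import *
import pickle
d=snap('wrist','w8.png');pickle.dump(d,open('w8.pkl','wb'));zoom(d,200,200,150,130,5,'w8z.png')
s=ctrl.state();print(s['force'],s['wrist_torque'],s['eef_pos'])
plan((.4211,.3745,.23),131.5,8,1)"
```

```text
clock: 15.0
eef_pos: [0.492, 0.2273, 0.2671]
ee_rot: [[-0.984, -0.177, 0.007], [-0.177, 0.984, -0.0], [-0.007, -0.001, -1.0]]
force: [-0.4, 0.1, 0.4]
grip_width: 0.998
[-1.14009921  1.21068247  1.09236202] [0.105352   0.03115802 0.02448512] [0.49019908 0.22891929 0.2672069 ]
[0.4902 0.2289 0.2672] step 0.0207 deg 3.88
[[0.52,1.95,0.46,-0.0,0.001,-0.068,1.0],[0.39,1.98,0.46,-0.0,0.001,-0.068,1.0],[0.25,2.0,0.46,-0.0,0.001,-0.068,1.0],[0.12,2.01,0.46,-0.0,0.001,-0.068,1.0],[-0.02,2.01,0.46,-0.0,0.001,-0.068,1.0],[-0.16,2.01,0.46,-0.0,0.001,-0.068,1.0],[-0.29,1.99,0.46,-0.0,0.001,-0.068,1.0],[-0.43,1.97,0.46,-0.0,0.001,-0.068,1.0]]
```

View pics/w8.png

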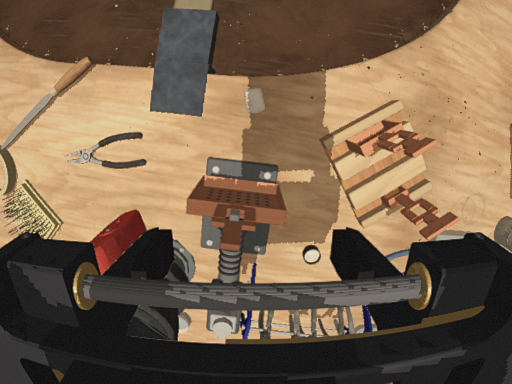

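```bash
python3 -m pendant '[[0.5,2,0.4,0,0.001,-0.068,1],[0.4,2,0.4,0,0.001,-0.068,1],[0.25,2,0.4,0,0,-0.068,1],[0.1,2,0.4,0,0,-0.068,1],[0,2,0.4,0,0,-0.068,1],[-0.2,2,0.4,0,0,-0.068,1],[-0.3,2,0.4,0,0,-0.068,1],[-0.4,2,0.4,0,0,-0.068,1],[0,0,0,0,0,0,1],[0,0,0,0,0,0,1]]' 35
python3 - <<'E'
from h import *
import pickle
d=pickle.load(open('w8.pkl','rb')); zoom(d,180,150,120,100,6,'w8z.png')
d=snap('wrist','w9.png');pickle.dump(d,open('w9.pkl','wb'));zoom(d,150,180,200,150,4,'w9z.png')
plan((.4211,.3745,.144),131.5,5,1)
print(fproj(d,(.4211,.3745,.173)))
E
```

```text
clock: 15.88
eef_pos: [0.4153, 0.3795, 0.2315]
ee_rot: [[-0.738, -0.675, 0.002], [-0.675, 0.738, -0.002], [0.0, -0.003, -1.0]]
force: [0.1, -0.8, 0.6]
grip_width: 0.999
[0.4154 0.3793 0.2316] step 0.0176 deg 0.19
[[-0.02,-0.14,1.75,-0.001,-0.0,0.003,1.0],[-0.02,-0.14,1.75,-0.001,-0.0,0.003,1.0],[-0.02,-0.15,1.75,-0.001,-0.0,0.003,1.0],[-0.02,-0.15,1.75,-0.001,-0.0,0.003,1.0],[-0.02,-0.15,1.75,-0.001,-0.0,0.003,1.0]]
(np.float64(242.53582859764703), np.float64(210.23333233085725))
```

View pics/w8z.png

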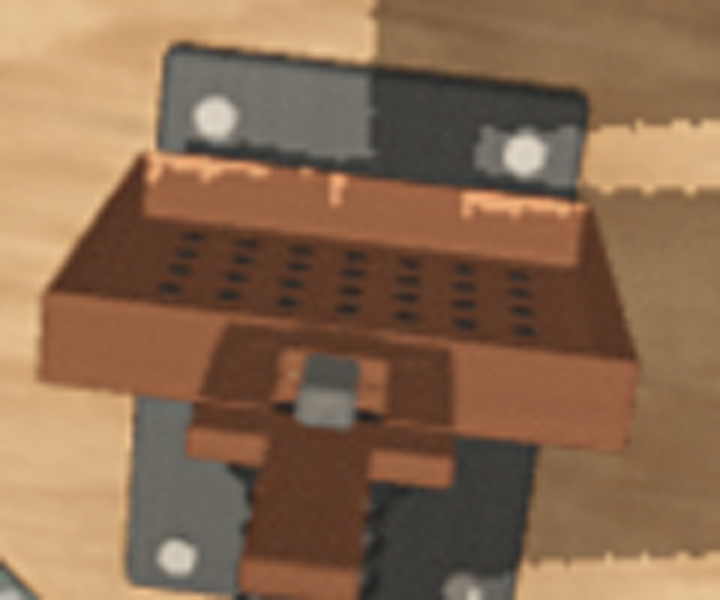

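View pics/w9z.png

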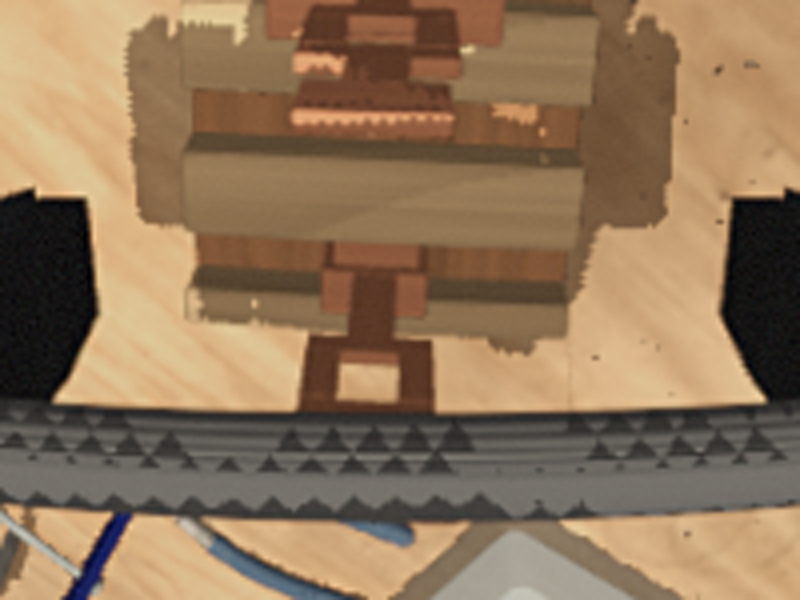

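```bash
python3 -m pendant '[[-0.05,-0.7,0.5,0,0,0.015,1],[-0.05,0,1.7,0,0,0,1],[0,0,2,0,0,0,1],[0,0,2,0,0,0,1],[0,0,1.8,0,0,0,0.6],[0,0,0.6,0,0,0,0.3],[0,0,0,0,0,0,0],[0,0,0,0,0,0,-0.3],[0,0,0,0,0,0,-1],[0,0,0,0,0,0,-1]]' 35
python3 -c "
from h import *
plan((.4211,.3745,.144),131.5,1,1)
s=ctrl.state();print(s['force'],s['grip_width'])"
```

```text
clock: 16.77
eef_pos: [0.4293, 0.3659, 0.1447]
ee_rot: [[-0.765, -0.644, 0.008], [-0.644, 0.765, -0.001], [-0.006, -0.006, -1.0]]
force: [-0.6, 0.9, 0.7]
grip_width: 0.572
[0.4293 0.3659 0.1447] step 0.0119 deg 1.49
[[0.08,1.18,0.07,-0.006,0.006,-0.025,1.0]]
[-0.63088964  0.85531671  0.68625147] 0.5720108978789159
```

```bash
python3 -m pendant '[[0,0.5,0,-0.006,0.006,-0.025,1],[0,0.3,0,0,0,0,1],[0,0.1,0,0,0,0,1],[0,0,0,0,0,0,1],[0,0,0,0,0,0,1],[0,0,0,0,0,0,1],[0,0,0,0,0,0,1],[0,0,0,0,0,0,1],[0,0,0,0,0,0,1],[0,0,0,0,0,0,1]]' 35
python3 - <<'E'
from h import *
d=snap('wrist','w10.png');zoom(d,150,195,200,150,4,'w10z.png')
plan((.4211,.3745,.144),131.5,1,1)
print(fproj(d,(.4211,.3745,.173)))
E
```

```text
clock: 17.6
eef_pos: [0.4235, 0.3744, 0.1475]
ee_rot: [[-0.747, -0.665, 0.003], [-0.665, 0.747, 0.002], [-0.004, -0.0, -1.0]]
force: [-0.3, -0.4, -0.2]
grip_width: 1.006
[0.4235 0.3744 0.1475] step 0.0042 deg 0.3
[[0.17,0.17,0.35,-0.0,0.004,0.003,1.0]]
(np.float64(256.6290641478741), np.float64(266.61351993335336))
```

View pics/w10z.png

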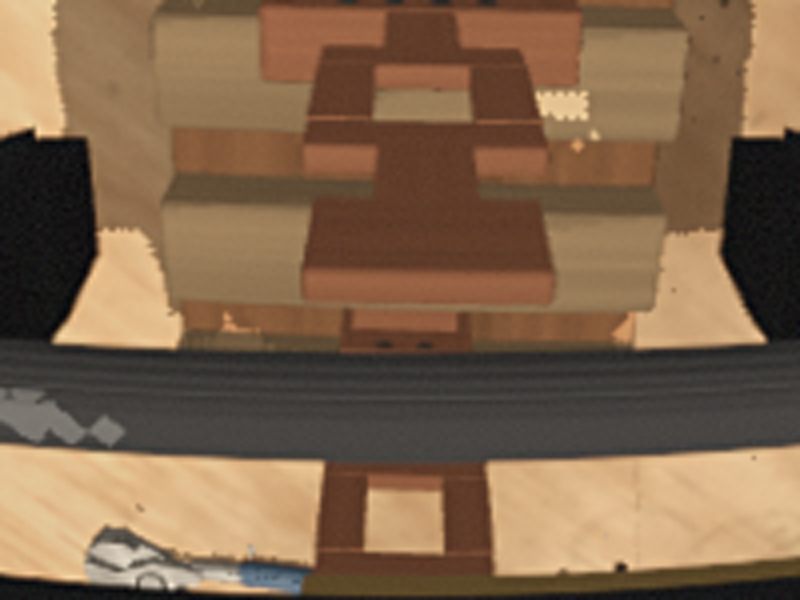

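```bash
python3 -m pendant '[[0.15,0.15,0.35,0,0.004,0.003,0.5],[0,0,0,0,0,0,0.2],[0,0,0,0,0,0,-0.2],[0,0,0,0,0,0,-1],[0,0,0,0,0,0,-1],[0,0,0,0,0,0,-1],[0,0,0,0,0,0,-1],[0,0,0,0,0,0,-1],[0,0,0,0,0,0,-1],[0,0,0,0,0,0,-1]]' 35
python3 -c "
from h import *
s=ctrl.state();print(s['force'],s['wrist_torque'],s['grip_width'])
plan((.4211,.3745,.144),131.5,1,1)"
```

```text
clock: 18.48
eef_pos: [0.4211, 0.3744, 0.1434]
ee_rot: [[-0.749, -0.663, -0.001], [-0.663, 0.749, -0.001], [0.001, -0.0, -1.0]]
force: [0.5, 0.4, 0.4]
grip_width: 0.322
[0.46195051 0.44245075 0.4157733 ] [ 0.09114494  0.08076889 -0.02267807] 0.32180065511978706
[0.4211 0.3744 0.1434] step 0.0006 deg 0.05
[[-0.0,0.01,-0.06,-0.0,-0.001,0.0,1.0]]
```

```bash
python3 -m pendant '[[0,0,-2,0,0,0,-1],[0,0,-3,0,0,0,-1],[0,0,-3,0,0,0,-1],[0,0,-3,0,0,0,-1],[0,0,-2.5,0,0,0,-1],[0,0,-1,0,0,0,-1],[0,0,0,0,0,0,-1],[0,-1,0,0,0,0,-1],[0,-1.5,0,0,0,0.05,-1],[0,-1.5,0,0,0,0.07,-1]]' 35
python3 -c "
from h import *
s=ctrl.state();print(s['force'],s['wrist_torque'],s['grip_width'])
plan((.458,.212,.235),93.3,8,-1)"
```

```text
clock: 19.32
eef_pos: [0.4455, 0.343, 0.2903]
ee_rot: [[-0.822, -0.57, -0.009], [-0.57, 0.822, -0.005], [0.01, 0.001, -1.0]]
force: [0.7, -0.3, -0.6]
grip_width: 0.324
[ 0.70188407 -0.29468102 -0.56109606] [ 0.06631629 -0.01147999  0.00106531] 0.32441909343336267
[0.4455 0.343  0.2903] step 0.0178 deg 3.93
[[0.8,-1.44,0.7,-0.0,-0.001,0.069,-1.0],[0.7,-1.49,0.7,-0.0,-0.001,0.069,-1.0],[0.6,-1.53,0.7,-0.0,-0.001,0.069,-1.0],[0.49,-1.57,0.69,-0.0,-0.001,0.069,-1.0],[0.38,-1.6,0.69,-0.0,-0.001,0.069,-1.0],[0.27,-1.62,0.69,-0.0,-0.001,0.069,-1.0],[0.16,-1.64,0.69,-0.0,-0.001,0.069,-1.0],[0.05,-1.64,0.69,-0.0,-0.001,0.069,-1.0]]
```

```bash
python3 -m pendant '[[0.9,-1.4,0.4,0,-0.001,0.069,-1],[0.8,-1.5,0.6,0,-0.001,0.069,-1],[0.7,-1.5,0.6,0,-0.001,0.069,-1],[0.5,-1.6,0.6,0,-0.001,0.069,-1],[0.4,-1.6,0.6,0,-0.001,0.065,-1],[0.3,-1.4,0.5,0,-0.001,0.06,-1],[0.1,-0.8,0.3,0,-0.001,0.05,-1],[0,-0.4,0.2,0,0,0.02,-1],[0,0,0,0,0,0,-1],[0,0,0,0,0,0,-1]]' 35
python3 -c "
from h import *
s=ctrl.state();print(s['force'],s['wrist_torque'],s['grip_width'])
plan((.468,.2125,.2115),93.3,1,-1)"
```

```text
clock: 20.15
eef_pos: [0.4513, 0.2193, 0.2366]
ee_rot: [[-0.994, -0.104, -0.023], [-0.104, 0.995, -0.011], [0.024, -0.008, -1.0]]
force: [0.8, -0.5, -1.2]
grip_width: 0.326
[ 0.79273678 -0.49838323 -1.24388848] [ 0.04167006 -0.00830592  0.03980539] 0.3262097937384308
[0.4513 0.2193 0.2366] step 0.0309 deg 3.04
[[-1.66,-0.83,2.47,-0.009,-0.024,0.046,-1.0]]
```

```bash
python3 -m pendant '[[-0.4,-0.4,0.6,-0.009,-0.024,0.025,-1],[-0.5,-0.2,0.8,0,0,0.015,-1],[-0.5,-0.1,0.6,0,0,0,-1],[-0.5,0,0.3,0,0,0,-1],[-0.5,0,0,0,0,0,-1],[-0.4,0,0,0,0,0,-1],[-0.2,0,0,0,0,0,-1],[0,0,0,0,0,0,-1],[0,0,0,0,0,0,-1],[0,0,0,0,0,0,-1]]' 35
python3 -c "
from h import *
s=ctrl.state();print(s['force'],s['wrist_torque'],s['grip_width'])
x=.490;plan((x,.2153+(x-.516)*.058,.2115),93.3,1,-1)
d=snap('wrist','w11.png');zoom(d,200,170,150,130,5,'w11z.png')"
```

```text
clock: 20.98
eef_pos: [0.4849, 0.2168, 0.2112]
ee_rot: [[-0.997, -0.072, -0.002], [-0.072, 0.997, 0.0], [0.002, 0.0, -1.0]]
force: [-0.8, 0.6, 0.2]
grip_width: 0.327
[-0.78759434  0.57467447  0.24074687] [ 0.03401588 -0.02687423  0.02062045] 0.3266527967430666
[0.4849 0.2168 0.2112] step 0.006 deg 0.81
[[-0.49,-0.33,-0.04,0.0,-0.002,0.014,-1.0]]
```

View pics/w11z.png

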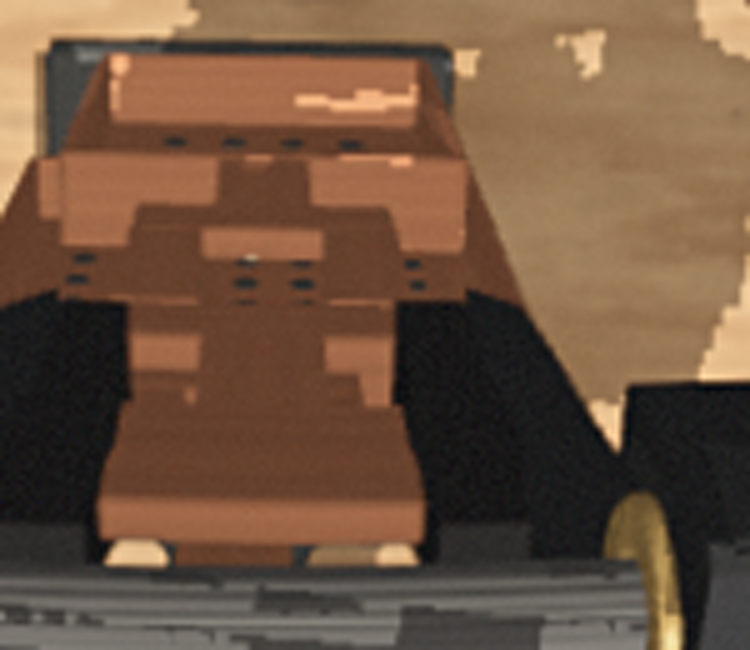

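```bash
python3 -m pendant '[[-0.1,-0.2,0,0,0,0.01,-1],[-0.2,-0.1,0,0,0,0,-1],[-0.3,0,0,0,0,0,-1],[-0.3,0,0,0,0,0,-1],[-0.3,0,0,0,0,0,-1],[-0.2,0,0,0,0,0,-1],[0,0,0,0,0,0,-1],[0,0,0,0,0,0,-1],[0,0,0,0,0,0,-1],[0,0,0,0,0,0,-1]]' 35
python3 -c "
from h import *
s=ctrl.state();print(s['force'],s['wrist_torque'],s['grip_width'])
x=.500;plan((x,.2153+(x-.516)*.058,.2115),93.3,1,-1)
d=snap('wrist','w12.png');zoom(d,200,170,150,130,5,'w12z.png')"
```

```text
clock: 21.87
eef_pos: [0.5005, 0.2144, 0.2116]
ee_rot: [[-0.998, -0.061, -0.002], [-0.061, 0.998, 0.0], [0.002, 0.001, -1.0]]
force: [-0.1, -0.8, -1.3]
grip_width: 0.324
[-0.12715033 -0.79060745 -1.2776385 ] [0.02179195 0.00731873 0.05237887] 0.32369935003044664
[0.5005 0.2144 0.2116] step 0.0005 deg 0.2
[[0.05,0.0,0.01,0.001,-0.002,0.003,-1.0]]
```

View pics/w12z.png

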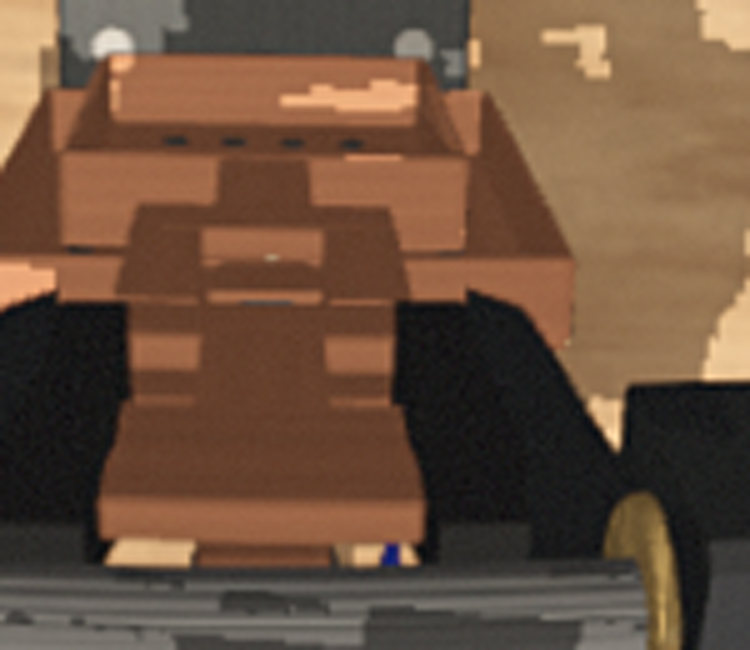

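```bash
python3 -m pendant '[[-0.2,0,0,0,0,0.003,-1],[-0.2,0,0,0,0,0,-1],[-0.1,0,0,0,0,0,-1],[0,0,0,0,0,0,-1],[0,0,0,0,0,0,-1],[0,0,0,0,0,0,-1],[0,0,0,0,0,0,-1],[0,0,0,0,0,0,-1],[0,0,0,0,0,0,-1],[0,0,0,0,0,0,-1]]' 35
python3 -c "
from h import *
s=ctrl.state();print(s['force'],s['wrist_torque'],s['eef_pos'])"
python3 -m pendant '[[-0.15,0,0,0,0,0,-1],[-0.15,0,0,0,0,0,-1],[0,0,0,0,0,0,-1],[0,0,0,0,0,0,-1],[0,0,0,0,0,0,-1],[0,0,0,0,0,0,-1],[0,0,0,0,0,0,-1],[0,0,0,0,0,0,-1],[0,0,0,0,0,0,-1],[0,0,0,0,0,0,-1]]' 35
python3 -c "
from h import *
s=ctrl.state();print(s['force'],s['wrist_torque'],s['eef_pos'])
d=snap('wrist','w13.png');zoom(d,200,170,150,130,5,'w13z.png')"
```

```text
clock: 22.75
eef_pos: [0.5058, 0.2148, 0.2117]
ee_rot: [[-0.998, -0.057, -0.002], [-0.057, 0.998, 0.0], [0.002, 0.001, -1.0]]
force: [-0.8, 0.2, -1.0]
grip_width: 0.324
[-0.77508136  0.23200697 -1.0169434 ] [0.0208769  0.03185956 0.00434185] [0.50580015 0.21475882 0.2116564 ]
clock: 23.58
eef_pos: [0.5089, 0.215, 0.2116]
ee_rot: [[-0.998, -0.057, -0.002], [-0.057, 0.998, 0.0], [0.002, 0.0, -1.0]]
force: [-0.7, -0.3, -1.0]
grip_width: 0.324
[-0.67598083 -0.29607243 -0.95441976] [0.11002025 0.03707123 0.0268274 ] [0.50890116 0.21496285 0.21163873]
```

View pics/w13z.png

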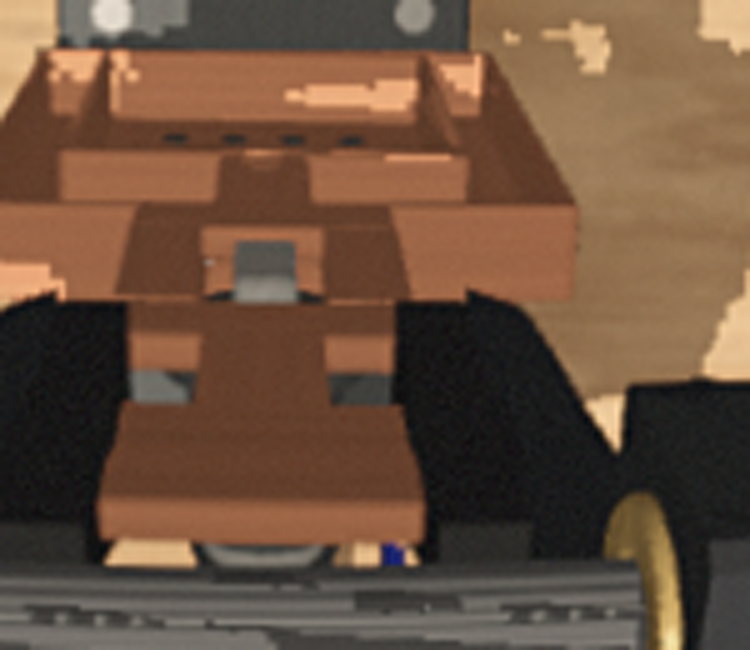

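```bash
python3 -m pendant '[[-0.15,0,0,0,0,0,-1],[-0.15,0,0,0,0,0,-1],[0,0,0,0,0,0,-1],[0,0,0,0,0,0,-1],[0,0,0,0,0,0,-1],[0,0,0,0,0,0,-1],[0,0,0,0,0,0,-1],[0,0,0,0,0,0,-1],[0,0,0,0,0,0,-1],[0,0,0,0,0,0,-1]]' 35
python3 -c "
from h import *
s=ctrl.state();print(s['force'],s['wrist_torque'],s['eef_pos'])"
```

```text
clock: 24.47
eef_pos: [0.5111, 0.2152, 0.2117]
ee_rot: [[-0.998, -0.058, -0.005], [-0.058, 0.998, -0.0], [0.005, 0.0, -1.0]]
force: [-2.4, -1.2, -0.2]
grip_width: 0.322
[-2.43396252 -1.21825383 -0.23488708] [-0.00926226  0.46717103  0.00448891] [0.51109578 0.21515442 0.21171865]
```

```bash
python3 -m pendant '[[-0.2,0,0,0,-0.005,0,-1],[-0.2,0,0,0,0,0,-1],[-0.2,0,0,0,0,0,-1],[-0.1,0,0,0,0,0,-1],[0,0,0,0,0,0,-1],[0,0,0,0,0,0,-1],[0,0,0,0,0,0,-1],[0,0,0,0,0,0,-1],[0,0,0,0,0,0,-1],[0,0,0,0,0,0,-1]]' 35
python3 -c "
from h import *
s=ctrl.state();print(s['force'],s['wrist_torque'],s['eef_pos'])
d=snap('wrist','w14.png');zoom(d,200,170,150,130,5,'w14z.png')"
```

```text
clock: 25.3
eef_pos: [0.5177, 0.2156, 0.2118]
ee_rot: [[-0.998, -0.058, -0.003], [-0.058, 0.998, -0.0], [0.003, -0.0, -1.0]]
force: [-5.0, -1.3, 1.4]
grip_width: 0.323
[-4.96330816 -1.26801862  1.35108766] [-0.12598375  0.82877316 -0.01883963] [0.51771939 0.21558576 0.21176247]
```

View pics/w14z.png

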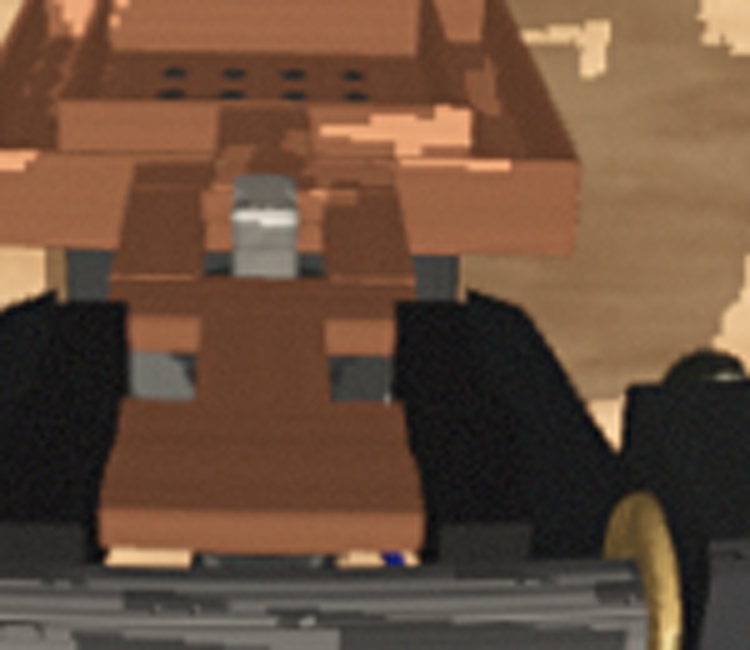

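```bash
python3 -c "
from h import *
d=snap('scene','s14.png');zoom(d,170,150,90,85,8,'s14z.png')"
```

```text
(no output)
```

View pics/s14z.png

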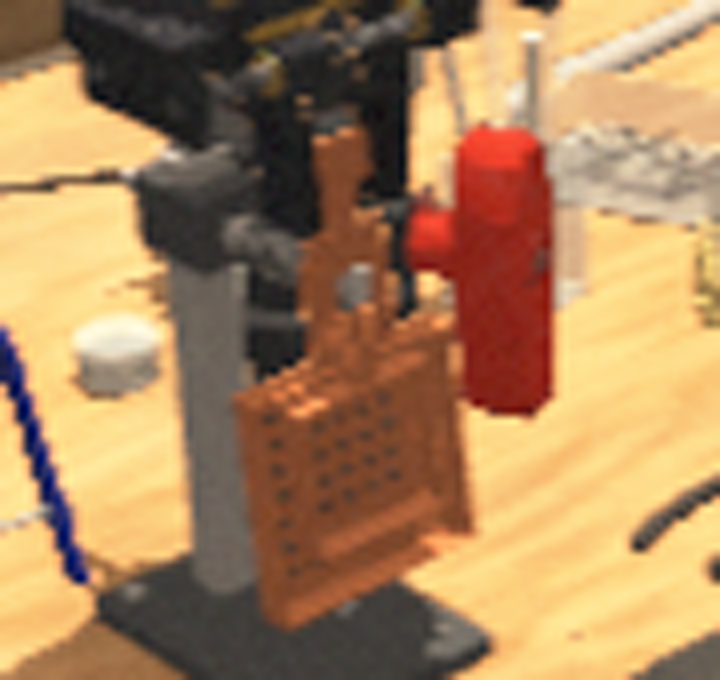

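View pics/w14.png

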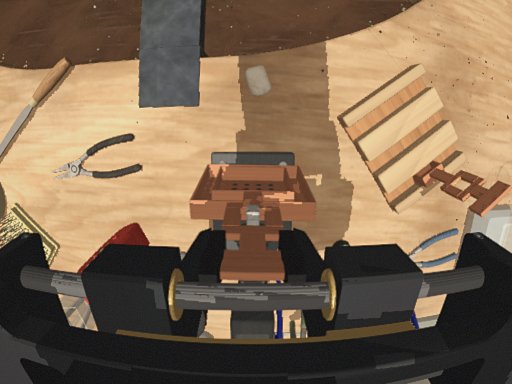

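```bash
python3 -m pendant '[[0.3,0,0,0,0,0,-1],[0.3,0,0,0,0,0,-1],[0.2,0,0,0,0,0,-1],[0,0,0,0,-0.03,0,-1],[0,0,0,0,-0.03,0,-1],[0,0,0,0,-0.03,0,-1],[0,0,0,0,-0.03,0,-1],[0,0,0,0,0,0,-1],[0,0,0,0,0,0,-1],[0,0,0,0,0,0,-1]]' 60
python3 -c "
from h import *
s=ctrl.state();print(s['force'],s['wrist_torque'],s['eef_pos'])
d=snap('scene','s15.png');zoom(d,170,150,90,85,8,'s15z.png')
d=snap('wrist','w15.png');zoom(d,200,170,150,130,5,'w15z.png')"
```

```text
clock: 26.23
eef_pos: [0.5086, 0.215, 0.2109]
ee_rot: [[-0.991, -0.058, 0.122], [-0.058, 0.998, 0.007], [-0.122, 0.0, -0.992]]
force: [-1.5, 0.3, -0.7]
grip_width: 0.311
[-1.52815553  0.30856594 -0.7026304 ] [-0.01944609  0.47731436  0.00272004] [0.50860577 0.21502366 0.21087244]
```

View pics/s15z.png

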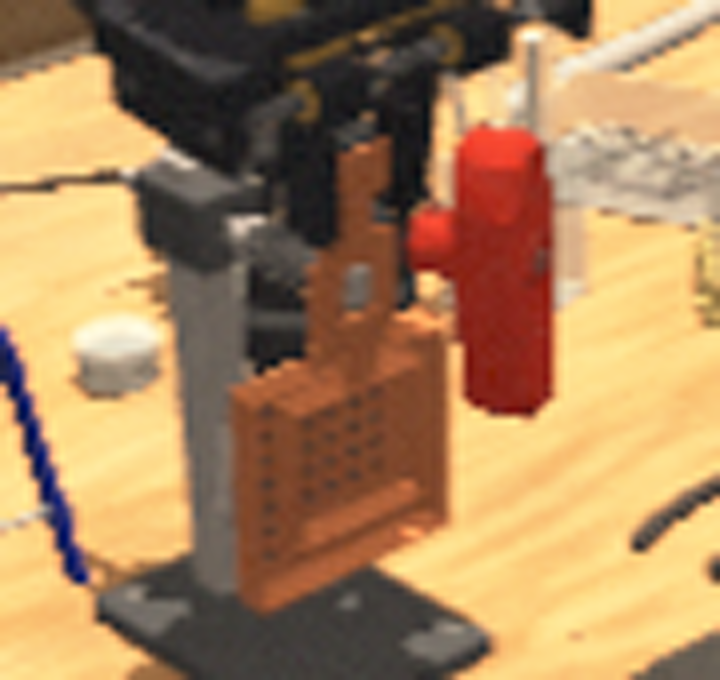

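View pics/w15z.png

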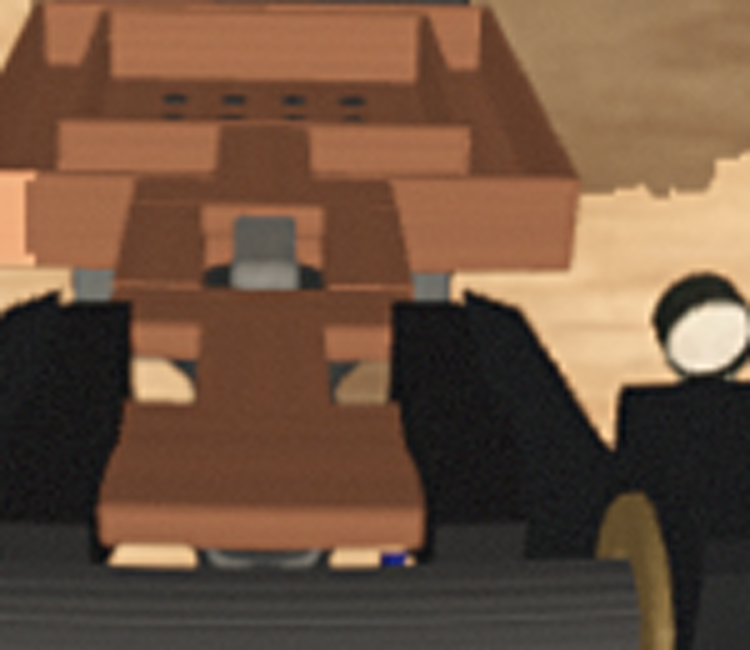

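```bash
python3 -m pendant '[[-0.2,0,0.02,0,0,0,-1],[-0.2,0,0.02,0,0,0,-1],[-0.2,0,0.02,0,0,0,-1],[0,0,0,0,0,0,-1],[0,0,0,0,0,0,-1],[0,0,0,0,0,0,-1],[0,0,0,0,0,0,-1],[0,0,0,0,0,0,-1],[0,0,0,0,0,0,-1],[0,0,0,0,0,0,-1]]' 60
python3 -c "
from h import *
s=ctrl.state();print(s['force'],s['wrist_torque'],s['eef_pos'])
d=snap('scene','s16.png');zoom(d,170,150,90,85,8,'s16z.png')
d=snap('wrist','w16.png');zoom(d,200,170,150,130,5,'w16z.png')"
```

```text
clock: 27.17
eef_pos: [0.515, 0.2154, 0.211]
ee_rot: [[-0.991, -0.058, 0.118], [-0.057, 0.998, 0.007], [-0.119, 0.0, -0.993]]
force: [-4.4, -0.3, -0.2]
grip_width: 0.314
[-4.37750461 -0.32723533 -0.24603927] [-0.08479653  0.89632519  0.01501268] [0.51499868 0.21536729 0.21098425]
```

View pics/s16z.png

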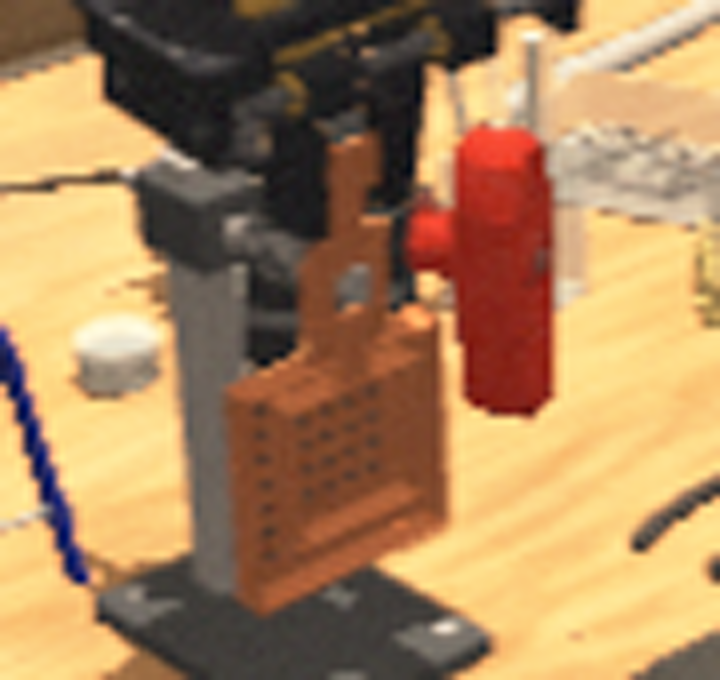

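View pics/w16z.png

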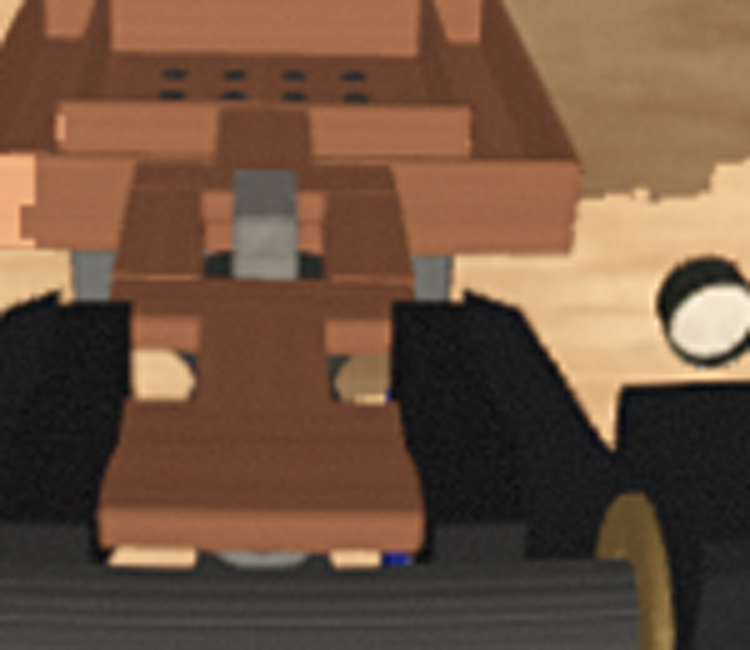

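```bash
python3 -m pendant '[[-0.2,0,0.02,0,-0.01,0,-1],[-0.1,0,0.01,0,-0.01,0,-1],[0,0,0,0,0,0,-1],[0,0,0,0,0,0,-1],[0,0,0,0,0,0,-1],[0,0,0,0,0,0,-1],[0,0,0,0,0,0,-1],[0,0,0,0,0,0,-1],[0,0,0,0,0,0,-1],[0,0,0,0,0,0,-1]]' 60
python3 -c "
from h import *
s=ctrl.state();print(s['force'],s['wrist_torque'],s['eef_pos'])
d=snap('wrist','w17.png');zoom(d,200,170,150,130,5,'w17z.png')"
```

```text
clock: 28.1
eef_pos: [0.5176, 0.2155, 0.211]
ee_rot: [[-0.989, -0.058, 0.139], [-0.058, 0.998, 0.008], [-0.139, -0.0, -0.99]]
force: [-5.0, 0.6, 1.1]
grip_width: 0.317
[-4.95547614  0.60133979  1.06934454] [-0.08448084  1.00230905  0.03220615] [0.51760059 0.21554527 0.21097408]
```

View pics/w17z.png

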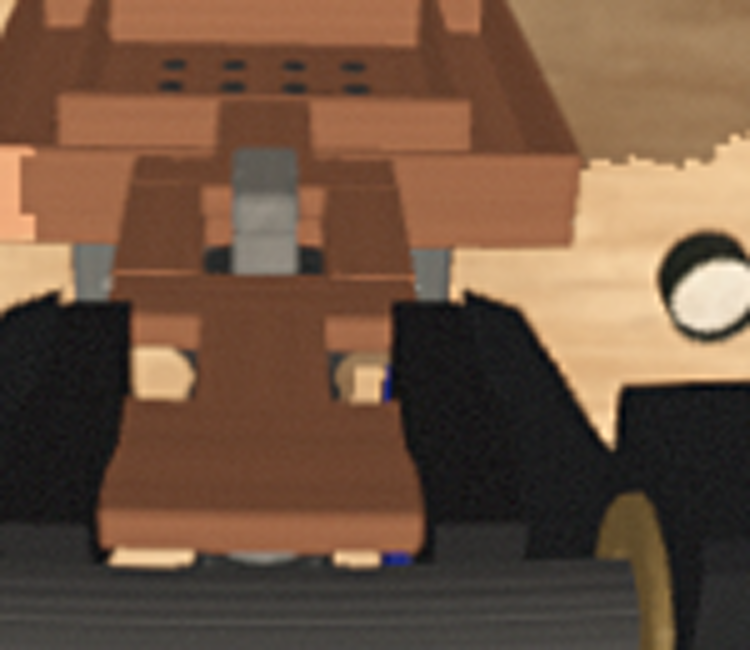

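```bash
python3 -m pendant '[[0.03,0,0.2,0,0,0,-1],[0.03,0,0.2,0,0,0,-1],[0.03,0,0.2,0,0,0,-1],[0,0,0,0,0,0,-1],[0,0,0,0,0,0,-1],[0,0,0,0,0,0,-1],[0,0,0,0,0,0,-1],[0,0,0,0,0,0,-1],[0,0,0,0,0,0,-1],[0,0,0,0,0,0,-1]]' 60
python3 -c "
from h import *
s=ctrl.state();print(s['force'],s['wrist_torque'],s['eef_pos'])
d=snap('wrist','w18.png');zoom(d,200,170,150,130,5,'w18z.png')"
```

```text
clock: 28.98
eef_pos: [0.5175, 0.2158, 0.2047]
ee_rot: [[-0.989, -0.058, 0.139], [-0.057, 0.998, 0.009], [-0.139, 0.001, -0.99]]
force: [-4.3, -0.9, 0.9]
grip_width: 0.315
[-4.33917333 -0.87918333  0.94916075] [-0.08202376  1.02726689  0.03573235] [0.51750143 0.21579933 0.20467542]
```

View pics/w18z.png

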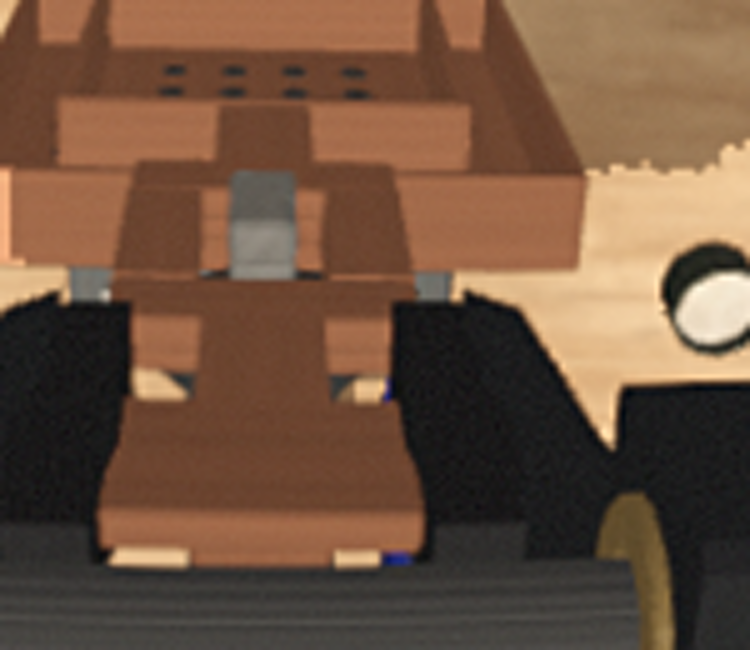

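```bash
python3 -m pendant '[[0.03,0,0.2,0,0,0,-1],[0.01,0,0.1,0,0,0,-1],[0,0,0,0,0,0,-1],[0,0,0,0,0,0,-1],[0,0,0,0,0,0,-1],[0,0,0,0,0,0,-0.6],[0,0,0,0,0,0,-0.4],[0,0,0,0,0,0,-0.2],[0,0,0,0,0,0,0],[0,0,0,0,0,0,0.2]]'
python3 -c "
from h import *
s=ctrl.state();print(s['force'],s['wrist_torque'],s['eef_pos'],s['grip_width'])
d=snap('wrist','w19.png');zoom(d,200,170,150,130,5,'w19z.png')
d=snap('scene','s19.png');zoom(d,170,150,90,85,8,'s19z.png')"
```

```text
clock: 29.87
eef_pos: [0.5196, 0.2161, 0.2027]
ee_rot: [[-0.988, -0.058, 0.146], [-0.057, 0.998, 0.01], [-0.146, 0.001, -0.989]]
force: [-0.3, 0.3, 1.0]
grip_width: 0.518
[-0.27939774  0.34181287  0.98352153] [ 0.06029018  0.05095784 -0.04031185] [0.51958661 0.21605302 0.20272963] 0.5183721702461228
```

View pics/w19z.png

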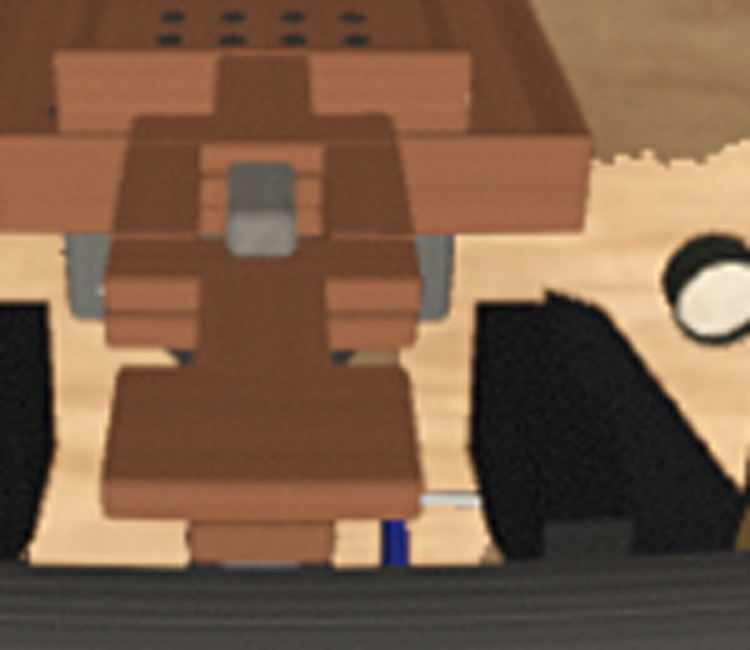

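View pics/s19z.png

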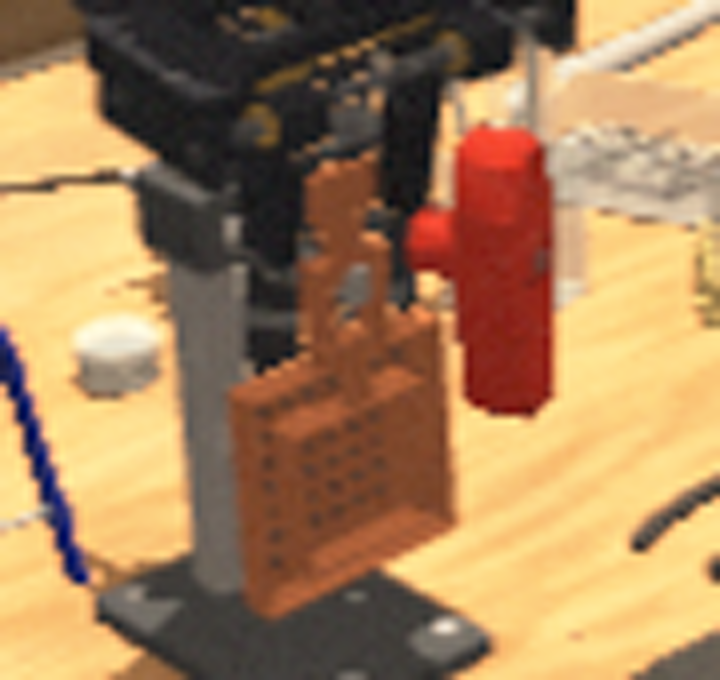

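```bash
python3 -m pendant '[[0,0,0,0,0,0,1],[0,0,0,0,0,0,1],[-0.15,0,-1,0,0,0,1],[-0.3,0,-2,0,0,0,1],[-0.3,0,-2,0,0.03,0,1],[-0.2,0,-1,0,0.04,0,1],[0.5,0.3,0,0,0.04,0,1],[0.7,0.8,0,0,0.03,-0.05,1],[0.5,1.3,0,0,0,-0.068,1],[0.4,1.8,0,0,0,-0.068,1]]' 60
python3 -c "
from h import *
plan((.498,.4384,.20),131.8,9,1)"
```

```text
clock: 30.8
eef_pos: [0.4955, 0.2545, 0.2721]
ee_rot: [[-0.97, -0.243, 0.006], [-0.243, 0.97, 0.001], [-0.006, -0.0, -1.0]]
force: [0.6, -0.8, 0.2]
grip_width: 0.998
[0.4955 0.2545 0.2721] step 0.0219 deg 3.08
[[-0.52,1.98,0.8,-0.0,0.001,-0.054,1.0],[-0.62,1.94,0.8,-0.0,0.001,-0.054,1.0],[-0.73,1.91,0.8,-0.0,0.001,-0.054,1.0],[-0.83,1.87,0.8,-0.0,0.001,-0.054,1.0],[-0.93,1.82,0.8,-0.0,0.001,-0.054,1.0],[-1.03,1.77,0.8,-0.0,0.001,-0.054,1.0],[-1.12,1.71,0.8,-0.0,0.001,-0.054,1.0],[-1.21,1.64,0.8,-0.0,0.001,-0.054,1.0],[-1.3,1.58,0.8,-0.0,0.001,-0.054,1.0]]
```

```bash
python3 -m pendant '[[-0.5,2,0.5,0,0,-0.054,1],[-0.6,2,0.8,0,0,-0.054,1],[-0.7,1.9,0.8,0,0,-0.054,1],[-0.8,1.9,0.8,0,0,-0.054,1],[-0.9,1.8,0.8,0,0,-0.054,1],[-1,1.8,0.8,0,0,-0.054,1],[-1.1,1.6,0.8,0,0,-0.054,1],[-1.1,1.2,0.5,0,0,-0.05,1],[-0.5,0.5,0.2,0,0,-0.03,1],[0,0,0,0,0,0,1]]' 60
python3 - <<'E'
from h import *
d=snap('wrist','w20.png');zoom(d,150,180,200,150,4,'w20z.png')
plan((.498,.4384,.132),131.8,1,1)
print(fproj(d,(.498,.4384,.161)))
E
```

```text
clock: 31.63
eef_pos: [0.4966, 0.4313, 0.2195]
ee_rot: [[-0.744, -0.668, 0.016], [-0.668, 0.744, 0.006], [-0.016, -0.007, -1.0]]
force: [-1.1, -1.4, -0.6]
grip_width: 1.002
[0.4967 0.4307 0.2198] step 0.0881 deg 1.0
[[-0.47,0.55,8.78,-0.007,0.016,0.001,1.0]]
(np.float64(259.1784206044166), np.float64(215.33599945533123))
```

View pics/w20z.png

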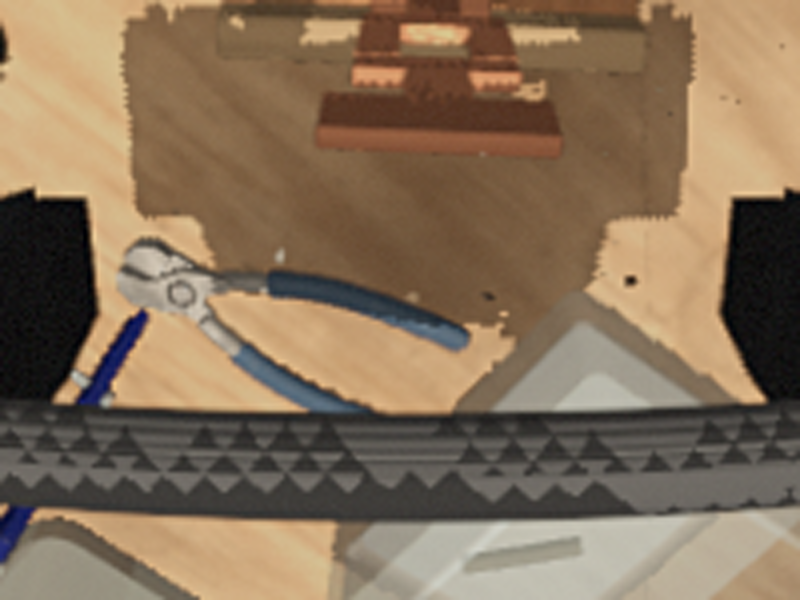

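```bash
python3 -m pendant '[[-0.1,0.2,0.8,-0.004,0.01,0,1],[-0.2,0.2,1.6,-0.003,0.006,0,1],[-0.1,0.1,1.8,0,0,0,1],[0,0,1.8,0,0,0,1],[0,0,1.2,0,0,0,1],[0,0,0.6,0,0,0,1],[0,0,0,0,0,0,1],[0,0,0,0,0,0,1],[0,0,0,0,0,0,1],[0,0,0,0,0,0,1]]' 60
python3 - <<'E'
from h import *
d=snap('wrist','w21.png');zoom(d,150,190,200,150,4,'w21z.png')
plan((.498,.4384,.132),131.8,1,1)
print(fproj(d,(.498,.4384,.161)))
E
```

```text
clock: 32.52
eef_pos: [0.4985, 0.4324, 0.1369]
ee_rot: [[-0.754, -0.657, -0.002], [-0.657, 0.754, -0.001], [0.002, 0.001, -1.0]]
force: [0.4, 0.3, 0.2]
grip_width: 1.001
[0.4986 0.4324 0.1371] step 0.0079 deg 0.71
[[-0.35,0.49,0.51,0.001,-0.001,-0.012,1.0]]
(np.float64(263.24311587866094), np.float64(274.14777343428614))
```

View pics/w21z.png

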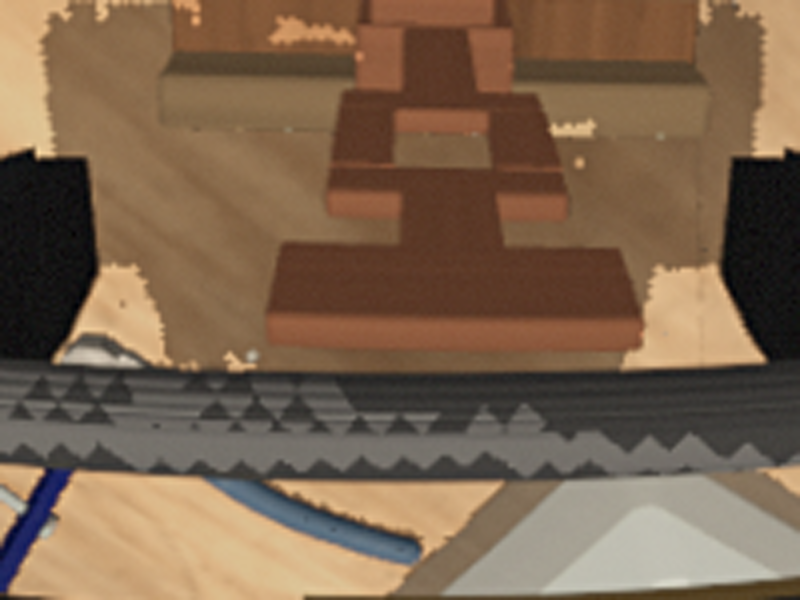

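```bash
python3 -m pendant '[[-0.15,0.25,0.3,0,0,-0.012,1],[-0.1,0.2,0.2,0,0,0,1],[0,0,0,0,0,0,0.6],[0,0,0,0,0,0,0.3],[0,0,0,0,0,0,0],[0,0,0,0,0,0,-1],[0,0,0,0,0,0,-1],[0,0,0,0,0,0,-1],[0,0,0,0,0,0,-1],[0,0,0,0,0,0,-1]]' 60
python3 -c "
from h import *
s=ctrl.state();print(s['force'],s['wrist_torque'],s['grip_width'])
plan((.498,.4384,.132),131.8,1,1)"
```

```text
clock: 33.4
eef_pos: [0.4977, 0.4386, 0.1335]
ee_rot: [[-0.745, -0.667, 0.001], [-0.667, 0.745, 0.001], [-0.002, 0.0, -1.0]]
force: [-0.4, 0.0, -0.7]
grip_width: 0.496
[-0.36848887  0.00615236 -0.67408573] [0.11843543 0.03529165 0.00636815] 0.49608512036565894
[0.4977 0.4386 0.1335] step 0.0015 deg 0.13
[[-0.0,-0.03,0.15,0.0,0.002,0.001,1.0]]
```

```bash
python3 -m pendant '[[0,0,-2,0,0,0,-1],[0,0,-3,0,0,0,-1],[0,0,-3.5,0,0,0,-1],[0,0,-3.5,0,0,0,-1],[0,0,-2.5,0,0,0,-1],[0.8,0,-1,0,0,0.02,-1],[1.2,-0.5,0,0,0,0.05,-1],[1.5,-1,0,0,0,0.07,-1],[1.5,-1.5,0,0,0,0.07,-1],[1.5,-1.5,0,0,0,0.07,-1]]' 60
python3 -c "
from h import *
s=ctrl.state();print(s['force'],s['wrist_torque'],s['grip_width'])
plan((.452,.214,.235),93.3,8,-1)"
```

```text
clock: 34.23
eef_pos: [0.4684, 0.3624, 0.293]
ee_rot: [[-0.903, -0.429, -0.003], [-0.429, 0.903, -0.001], [0.003, 0.0, -1.0]]
force: [0.7, 0.1, -1.0]
grip_width: 0.5
[ 0.68406734  0.09795694 -1.01037943] [0.12417867 0.01538226 0.02450626] 0.5001179077931225
[0.4684 0.3624 0.293 ] step 0.02 deg 2.77
[[0.98,-1.59,0.73,-0.0,-0.0,0.048,-1.0],[0.9,-1.63,0.73,-0.0,-0.0,0.048,-1.0],[0.82,-1.67,0.73,-0.0,-0.0,0.048,-1.0],[0.74,-1.71,0.73,-0.0,-0.0,0.048,-1.0],[0.66,-1.75,0.73,-0.0,-0.0,0.048,-1.0],[0.57,-1.78,0.73,-0.0,-0.0,0.048,-1.0],[0.49,-1.8,0.73,-0.0,-0.0,0.048,-1.0],[0.4,-1.82,0.73,-0.0,-0.0,0.048,-1.0]]
```

```bash
python3 -m pendant '[[1,-1.6,0.5,0,0,0.048,-1],[0.9,-1.6,0.6,0,0,0.048,-1],[0.8,-1.7,0.7,0,0,0.048,-1],[0.7,-1.7,0.7,0,0,0.048,-1],[0.6,-1.7,0.7,0,0,0.045,-1],[0.5,-1.6,0.6,0,0,0.04,-1],[0.3,-1.2,0.4,0,0,0.03,-1],[0.1,-0.7,0.3,0,0,0.01,-1],[0,-0.2,0,0,0,0,-1],[0,0,0,0,0,0,-1]]' 60
python3 -c "
from h import *
s=ctrl.state();print(s['force'],s['wrist_torque'],s['grip_width'])
x=.485;plan((x,.2153+(x-.516)*.058,.2125),93.3,1,-1)"
```

```text
clock: 35.07
eef_pos: [0.4527, 0.2233, 0.247]
ee_rot: [[-0.994, -0.105, -0.002], [-0.105, 0.994, -0.001], [0.002, -0.001, -1.0]]
force: [0.1, 0.7, -0.8]
grip_width: 0.493
[ 0.10501925  0.65789579 -0.81773221] [0.0359194  0.00913614 0.00268547] 0.49309245348517305
[0.4527 0.2233 0.247 ] step 0.0483 deg 2.74
[[-3.12,-1.31,3.45,-0.001,-0.002,0.048,-1.0]]
```

```bash
python3 -m pendant '[[-0.2,-0.5,0.6,0,-0.03,0.03,-1],[-0.4,-0.4,1,0,-0.03,0.02,-1],[-0.5,-0.3,1,0,0,0,-1],[-0.5,-0.1,0.7,0,0,0,-1],[-0.5,0,0.2,0,0,0,-1],[-0.4,0,0,0,0,0,-1],[-0.3,0,0,0,0,0,-1],[0,0,0,0,0,0,-1],[0,0,0,0,0,0,-1],[0,0,0,0,0,0,-1]]' 60
python3 -c "
from h import *
s=ctrl.state();print(s['force'],s['wrist_torque'],s['ee_rot'].round(3).tolist())
x=.495;plan((x,.2153+(x-.516)*.058,.2125),93.3,1,-1)
d=snap('wrist','w22.png');zoom(d,200,150,150,130,5,'w22z.png')"
```

```text
clock: 35.9
eef_pos: [0.4876, 0.2156, 0.2136]
ee_rot: [[-0.996, -0.062, 0.061], [-0.062, 0.998, 0.006], [-0.061, 0.002, -0.998]]
force: [-0.2, 0.3, -1.0]
grip_width: 0.497
[-0.1724004   0.31879116 -1.00405672] [0.02196248 0.06891856 0.00023443] [[-0.996, -0.062, 0.061], [-0.062, 0.998, 0.006], [-0.061, 0.002, -0.998]]
[0.4876 0.2156 0.2136] step 0.0077 deg 3.51
[[-0.72,-0.2,0.15,0.003,0.061,0.005,-1.0]]
```

View pics/w22z.png

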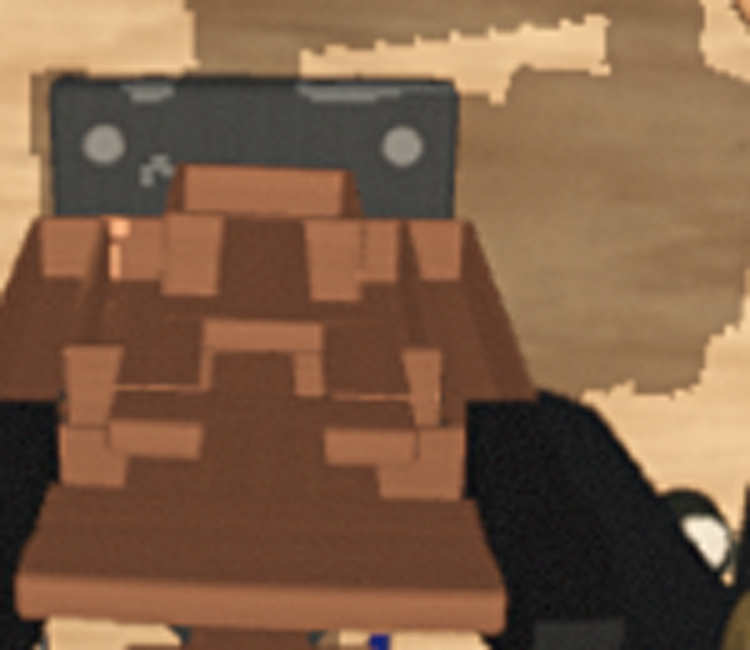

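```bash
python3 -m pendant '[[-0.1,-0.15,0.05,0,0.03,0.005,-1],[-0.2,-0.05,0.05,0,0,0,-1],[-0.3,0,0,0,0,0,-1],[-0.3,0,0,0,0,0,-1],[-0.3,0,0,0,0,0,-1],[-0.2,0,0,0,0,0,-1],[0,0,0,0,0,0,-1],[0,0,0,0,0,0,-1],[0,0,0,0,0,0,-1],[0,0,0,0,0,0,-1]]' 60
python3 -c "
from h import *
s=ctrl.state();print(s['force'],s['wrist_torque'],s['ee_rot'].round(3).tolist())
x=.505;plan((x,.2153+(x-.516)*.058,.2125),93.3,1,-1)
d=snap('wrist','w23.png');zoom(d,200,150,150,130,5,'w23z.png')"
```

```text
clock: 36.78
eef_pos: [0.5025, 0.2149, 0.214]
ee_rot: [[-0.998, -0.058, 0.034], [-0.058, 0.998, 0.005], [-0.034, 0.003, -0.999]]
force: [0.5, -0.3, -0.8]
grip_width: 0.502
[ 0.51173404 -0.27088742 -0.76168884] [ 0.04611323 -0.0123463  -0.04662289] [[-0.998, -0.058, 0.034], [-0.058, 0.998, 0.005], [-0.034, 0.003, -0.999]]
[0.5025 0.2149 0.214 ] step 0.0029 deg 1.94
[[-0.24,-0.04,0.16,0.003,0.034,0.001,-1.0]]
```

View pics/w23z.png

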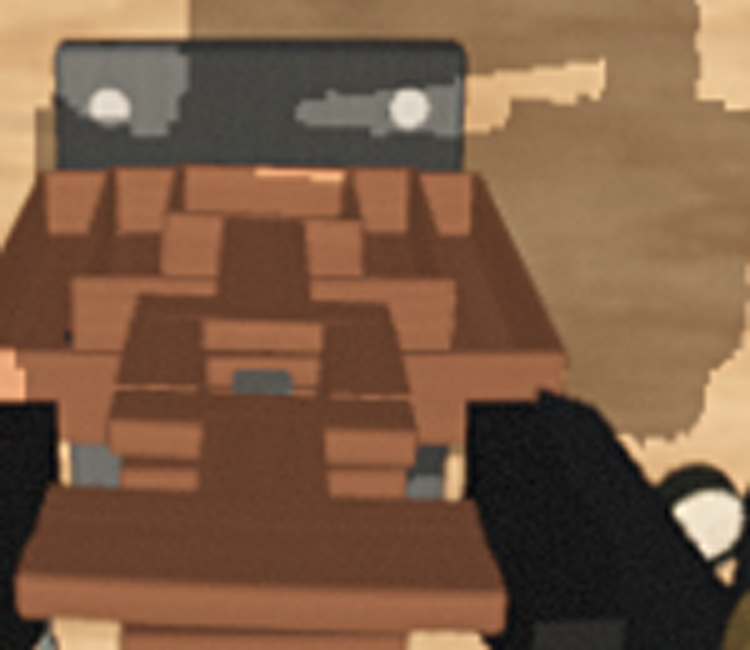

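```bash
python3 -m pendant '[[-0.15,-0.03,0.1,0,0,0,-1],[-0.15,0,0,0,0,0,-1],[-0.1,0,0,0,0,0,-1],[0,0,0,0,0,0,-1],[0,0,0,0,0,0,-1],[0,0,0,0,0,0,-1],[0,0,0,0,0,0,-1],[0,0,0,0,0,0,-1],[0,0,0,0,0,0,-1],[0,0,0,0,0,0,-1]]' 60
python3 -c "
from h import *
s=ctrl.state();print(s['force'],s['wrist_torque'],s['eef_pos'])"
python3 -m pendant '[[-0.15,0,0,0,0,0,-1],[-0.1,0,0,0,0,0,-1],[0,0,0,0,0,0,-1],[0,0,0,0,0,0,-1],[0,0,0,0,0,0,-1],[0,0,0,0,0,0,-1],[0,0,0,0,0,0,-1],[0,0,0,0,0,0,-1],[0,0,0,0,0,0,-1],[0,0,0,0,0,0,-1]]' 60
python3 -c "
from h import *
s=ctrl.state();print(s['force'],s['wrist_torque'],s['eef_pos'])
d=snap('wrist','w24.png');zoom(d,200,150,150,130,5,'w24z.png')"
```

```text
clock: 37.67
eef_pos: [0.5066, 0.2149, 0.213]
ee_rot: [[-0.998, -0.059, 0.033], [-0.058, 0.998, 0.005], [-0.033, 0.003, -0.999]]
force: [-0.8, 0.5, 0.1]
grip_width: 0.502
[-0.78775429  0.51893933  0.13045926] [0.01244362 0.07486589 0.04469952] [0.50663277 0.21488702 0.21303845]
clock: 38.5
eef_pos: [0.5087, 0.215, 0.213]
ee_rot: [[-0.998, -0.059, 0.031], [-0.059, 0.998, 0.004], [-0.031, 0.002, -1.0]]
force: [-1.2, -0.5, -0.5]
grip_width: 0.5
[-1.18169911 -0.53207754 -0.49299407] [-0.02938873  0.3151055   0.04593843] [0.5087189  0.21495414 0.21303145]
```

View pics/w24z.png

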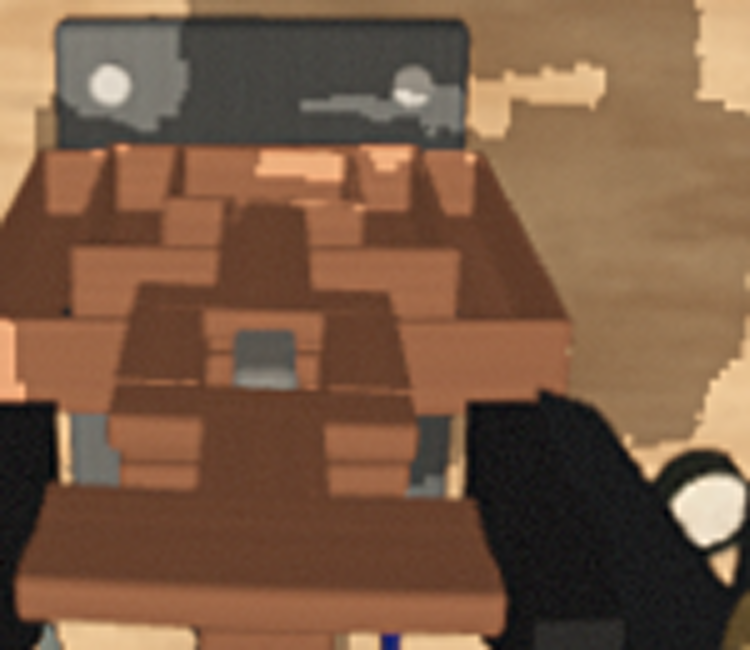

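```bash
python3 -m pendant '[[-0.2,0,0,0,-0.02,0,-1],[-0.2,0,0,0,-0.01,0,-1],[-0.1,0,0,0,-0.01,0,-1],[0,0,0,0,0,0,-1],[0,0,0,0,0,0,-1],[0,0,0,0,0,0,-1],[0,0,0,0,0,0,-1],[0,0,0,0,0,0,-1],[0,0,0,0,0,0,-1],[0,0,0,0,0,0,-1]]' 60
python3 -c "
from h import *
s=ctrl.state();print(s['force'],s['wrist_torque'],s['eef_pos'],s['ee_rot'].round(3).tolist())
d=snap('wrist','w25.png');zoom(d,200,150,150,130,5,'w25z.png')
d=snap('scene','s25.png');zoom(d,170,150,90,85,8,'s25z.png')"
```

```text
clock: 39.38
eef_pos: [0.5115, 0.2154, 0.213]
ee_rot: [[-0.996, -0.06, 0.07], [-0.059, 0.998, 0.006], [-0.071, 0.002, -0.997]]
force: [-2.9, -1.1, 1.0]
grip_width: 0.501
[-2.86520707 -1.06003924  0.99313638] [-0.08347791  0.64804974  0.0303321 ] [0.51151755 0.21540555 0.21295865] [[-0.996, -0.06, 0.07], [-0.059, 0.998, 0.006], [-0.071, 0.002, -0.997]]
```

View pics/w25z.png

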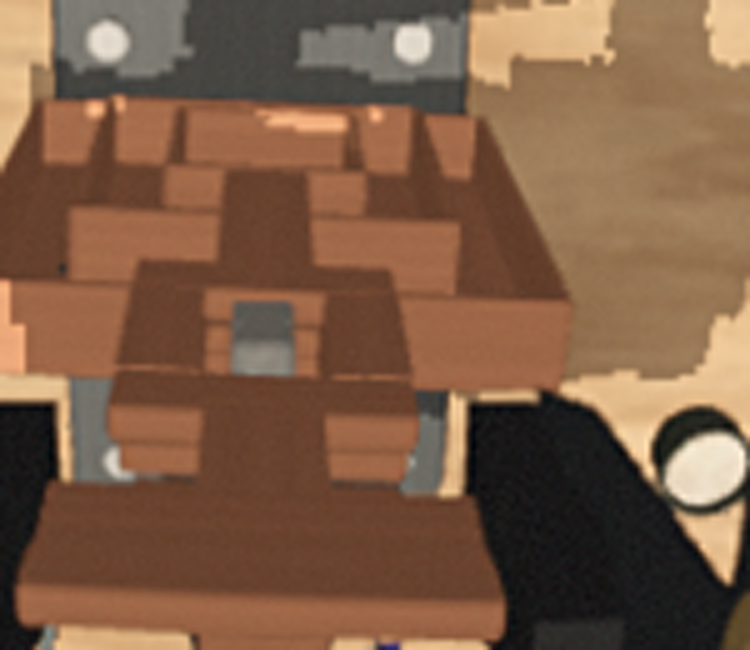

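View pics/s25z.png

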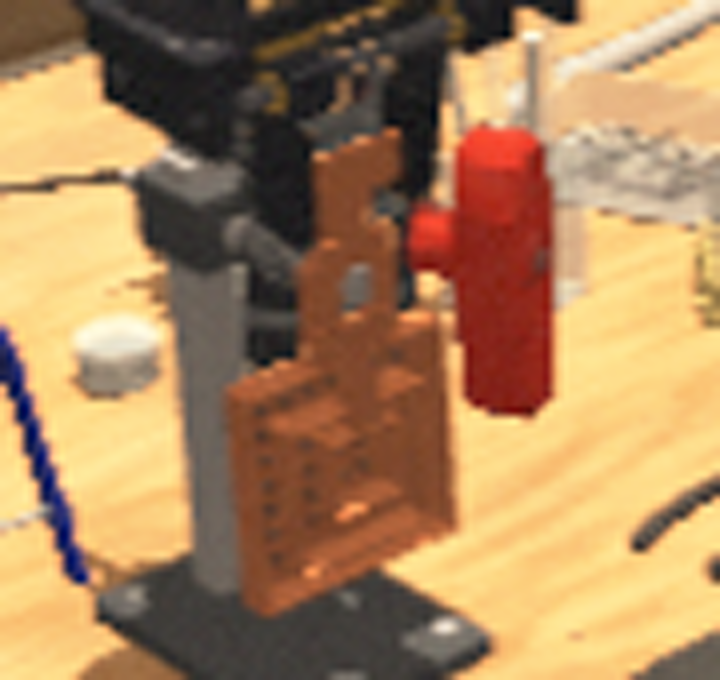

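```bash
python3 -m pendant '[[-0.2,0,0.01,0,-0.02,0,-1],[-0.2,0,0.01,0,-0.02,0,-1],[-0.15,0,0.01,0,-0.01,0,-1],[0,0,0,0,0,0,-1],[0,0,0,0,0,0,-1],[0,0,0,0,0,0,-1],[0,0,0,0,0,0,-1],[0,0,0,0,0,0,-1],[0,0,0,0,0,0,-1],[0,0,0,0,0,0,-1]]' 60
python3 -c "
from h import *
s=ctrl.state();print(s['force'],s['wrist_torque'],s['eef_pos'],s['ee_rot'].round(3).tolist())
d=snap('wrist','w26.png');zoom(d,200,150,150,130,5,'w26z.png')
d=snap('scene','s26.png');zoom(d,170,150,90,85,8,'s26z.png')"
```

```text
clock: 40.32
eef_pos: [0.515, 0.2156, 0.2129]
ee_rot: [[-0.991, -0.06, 0.12], [-0.06, 0.998, 0.008], [-0.12, 0.001, -0.993]]
force: [-4.1, -1.5, 0.7]
grip_width: 0.496
[-4.10608008 -1.48788817  0.73294957] [-0.10449644  0.87273011  0.02667162] [0.51498679 0.21560368 0.21289916] [[-0.991, -0.06, 0.12], [-0.06, 0.998, 0.008], [-0.12, 0.001, -0.993]]
```

View pics/w26z.png

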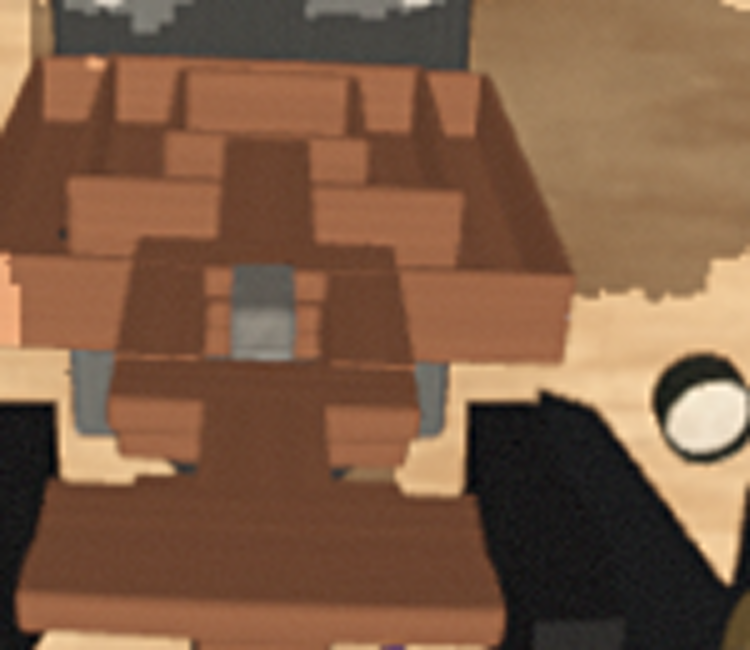

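View pics/s26z.png

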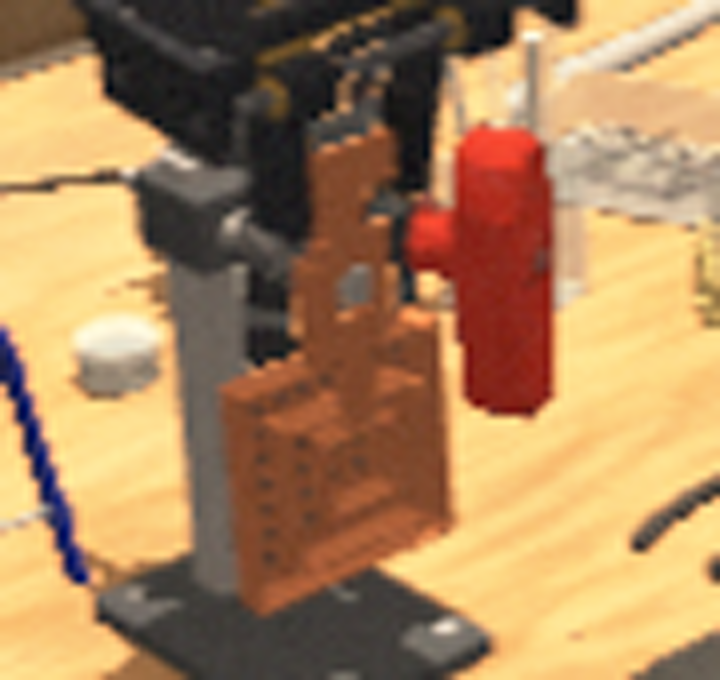

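```bash
python3 -m pendant '[[-0.2,0,0.02,0,-0.02,0,-1],[-0.2,0,0.02,0,-0.01,0,-1],[-0.1,0,0.01,0,-0.01,0,-1],[0,0,0,0,0,0,-1],[0,0,0,0,0,0,-1],[0,0,0,0,0,0,-1],[0,0,0,0,0,0,-1],[0,0,0,0,0,0,-1],[0,0,0,0,0,0,-1],[0,0,0,0,0,0,-1]]' 60
python3 -c "
from h import *
s=ctrl.state();print(s['force'],s['wrist_torque'],s['eef_pos'],s['ee_rot'].round(3).tolist())
d=snap('wrist','w27.png');zoom(d,200,150,150,130,5,'w27z.png')
d=snap('scene','s27.png');zoom(d,170,150,90,85,8,'s27z.png')"
```

```text
clock: 41.25
eef_pos: [0.5178, 0.2158, 0.2128]
ee_rot: [[-0.986, -0.061, 0.156], [-0.06, 0.998, 0.01], [-0.156, 0.0, -0.988]]
force: [-4.9, -1.0, 0.4]
grip_width: 0.502
[-4.93364074 -0.98139262  0.44040151] [-0.11603494  0.94013635  0.03910524] [0.51779749 0.2157822  0.2128257 ] [[-0.986, -0.061, 0.156], [-0.06, 0.998, 0.01], [-0.156, 0.0, -0.988]]
```

View pics/w27z.png

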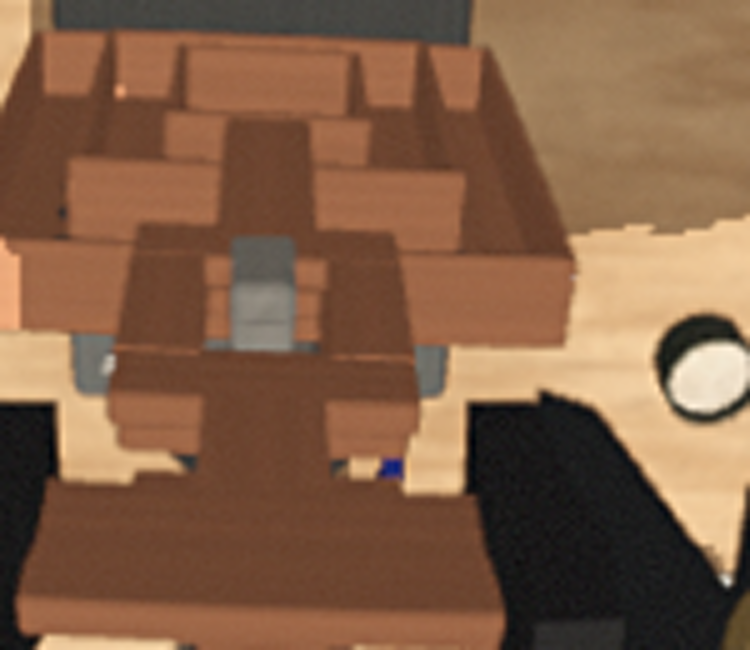

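View pics/s27z.png

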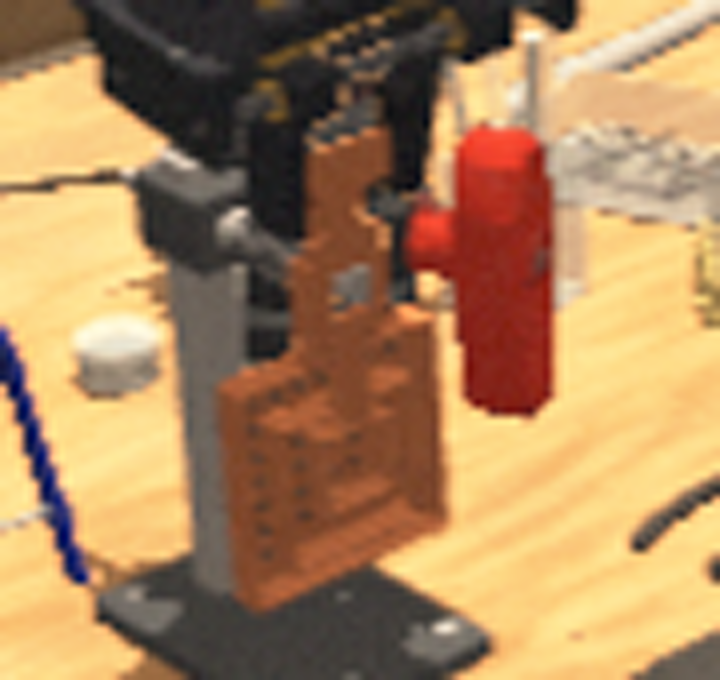

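```bash
python3 -m pendant '[[-0.2,0,0.03,0,-0.01,0,-1],[-0.1,0,0.02,0,0,0,-1],[0,0,0,0,0,0,-1],[0,0,0,0,0,0,-1],[0,0,0,0,0,0,-1],[0,0,0,0,0,0,-1],[0,0,0,0,0,0,-1],[0,0,0,0,0,0,-1],[0,0,0,0,0,0,-1],[0,0,0,0,0,0,-1]]' 60
python3 -c "
from h import *
s=ctrl.state();print(s['force'],s['wrist_torque'],s['eef_pos'],s['ee_rot'].round(3).tolist())
d=snap('wrist','w28.png');zoom(d,200,150,150,130,5,'w28z.png')"
```

```text
clock: 42.18
eef_pos: [0.5191, 0.2159, 0.2128]
ee_rot: [[-0.985, -0.061, 0.162], [-0.06, 0.998, 0.009], [-0.162, -0.0, -0.987]]
force: [-4.8, -0.3, 1.1]
grip_width: 0.498
[-4.82939806 -0.25151973  1.07678494] [-0.06596435  0.97942848  0.06470577] [0.51910978 0.2158948  0.21277917] [[-0.985, -0.061, 0.162], [-0.06, 0.998, 0.009], [-0.162, -0.0, -0.987]]
```

View pics/w28z.png

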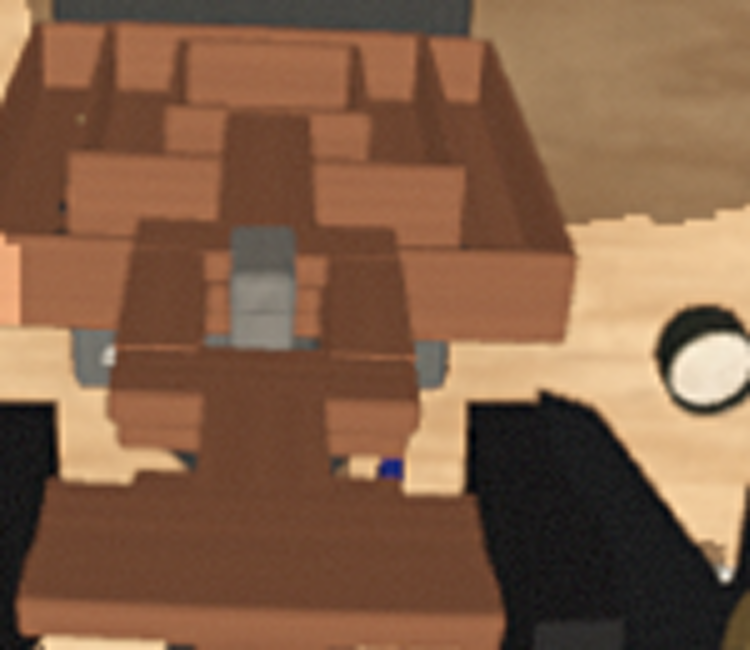

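```bash
python3 -m pendant '[[-0.15,0,0.03,0,0,0,-1],[0.0,0,0.2,0,0,0,-1],[0.03,0,0.2,0,0,0,-1],[0.03,0,0.2,0,0,0,-1],[0,0,0,0,0,0,-1],[0,0,0,0,0,0,-1],[0,0,0,0,0,0,-1],[0,0,0,0,0,0,-1],[0,0,0,0,0,0,-1],[0,0,0,0,0,0,-1]]' 60
python3 -c "
from h import *
s=ctrl.state();print(s['force'],s['wrist_torque'],s['eef_pos'],s['ee_rot'].round(3).tolist())
d=snap('wrist','w29.png');zoom(d,200,150,150,130,5,'w29z.png')"
```

```text
clock: 43.07
eef_pos: [0.5191, 0.2165, 0.207]
ee_rot: [[-0.986, -0.061, 0.157], [-0.06, 0.998, 0.01], [-0.157, 0.0, -0.988]]
force: [-4.7, -0.1, 1.0]
grip_width: 0.502
[-4.69318358 -0.09757937  1.04700823] [-0.14927292  0.99276201 -0.00504081] [0.51906262 0.21645324 0.20696886] [[-0.986, -0.061, 0.157], [-0.06, 0.998, 0.01], [-0.157, 0.0, -0.988]]
```

View pics/w29z.png

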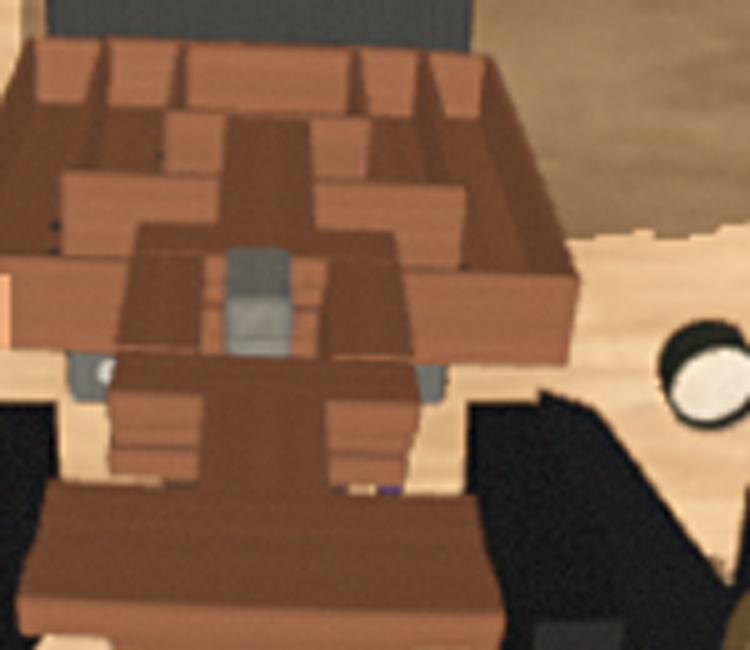

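```bash
python3 -m pendant '[[0.02,-0.05,0.2,0,0,0,-1],[0.02,0,0.15,0,0,0,-1],[0,0,0,0,0,0,-1],[0,0,0,0,0,0,-1],[0,0,0,0,0,0,-1],[0,0,0,0,0,0,-1],[0,0,0,0,0,0,-1],[0,0,0,0,0,0,-1],[0,0,0,0,0,0,-1],[0,0,0,0,0,0,-1]]' 60
python3 -c "
from h import *
s=ctrl.state();print(s['force'],s['wrist_torque'],s['eef_pos'])
d=snap('wrist','w30.png');zoom(d,200,150,150,130,5,'w30z.png')
d=snap('scene','s30.png');zoom(d,170,150,90,85,8,'s30z.png')"
```

```text
clock: 43.95
eef_pos: [0.5189, 0.2163, 0.2036]
ee_rot: [[-0.986, -0.061, 0.157], [-0.06, 0.998, 0.011], [-0.157, 0.001, -0.988]]
force: [-4.6, -0.5, 1.5]
grip_width: 0.499
[-4.63812104 -0.46337697  1.45252931] [-0.14610232  0.98907905  0.0830738 ] [0.51892287 0.21629099 0.20364663]
```

View pics/w30z.png

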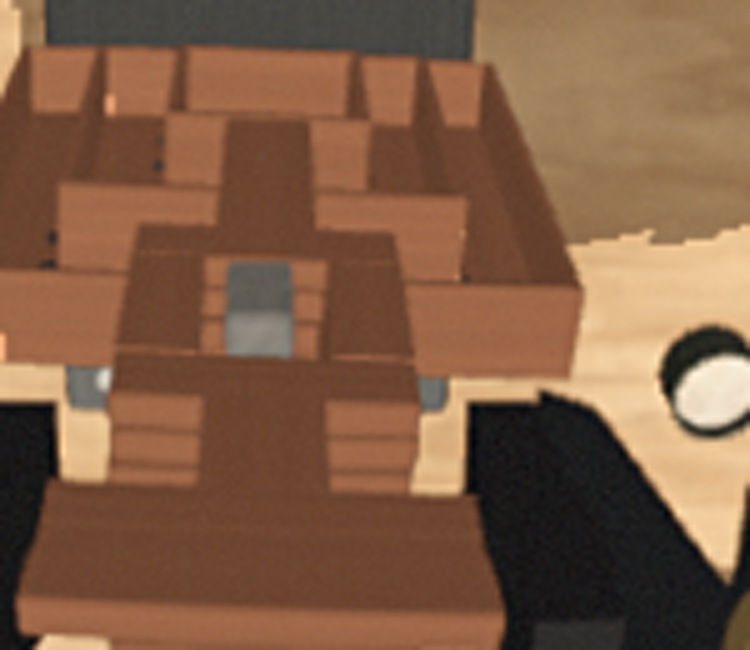

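View pics/s30z.png

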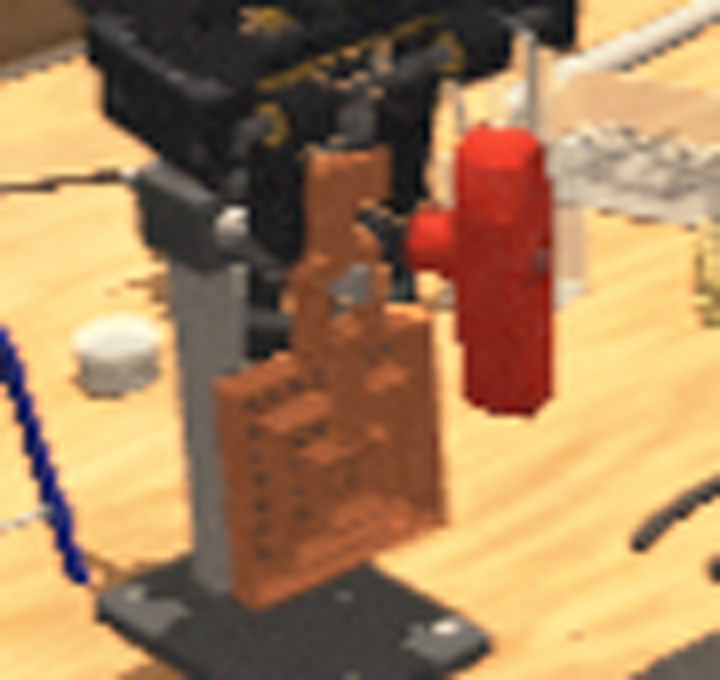

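```bash
python3 -m pendant '[[0.01,0,0.15,0,0,0,-1],[0,0,0,0,0,0,-1],[0,0,0,0,0,0,-1],[0,0,0,0,0,0,-0.3],[0,0,0,0,0,0,-0.1],[0,0,0,0,0,0,0.1],[0,0,0,0,0,0,0.2],[0,0,0,0,0,0,0.3],[0,0,0,0,0,0,0.5],[0,0,0,0,0,0,0.7]]'
python3 -c "
from h import *
s=ctrl.state();print(s['force'],s['wrist_torque'],s['eef_pos'],s['grip_width'])
d=snap('wrist','w31.png');zoom(d,200,150,150,130,5,'w31z.png')
d=snap('scene','s31.png');zoom(d,170,150,90,85,8,'s31z.png')"
```

```text
clock: 44.88
eef_pos: [0.522, 0.2165, 0.2045]
ee_rot: [[-0.984, -0.06, 0.166], [-0.059, 0.998, 0.012], [-0.166, 0.002, -0.986]]
force: [-0.4, 0.0, 1.3]
grip_width: 0.779
[-0.43257288  0.02855195  1.34959541] [ 0.05440356  0.10942284 -0.00966769] [0.52195901 0.21650286 0.20452269] 0.7794703903057147
```

View pics/w31z.png

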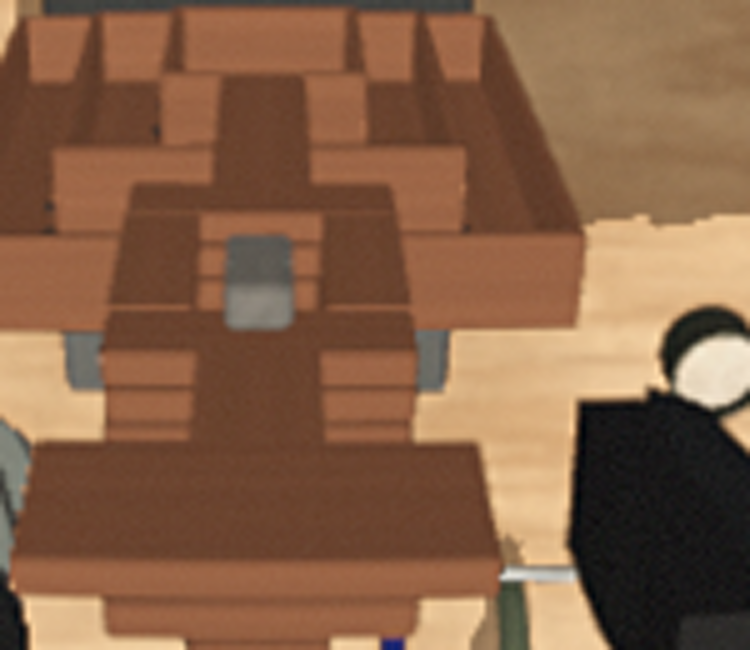

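View pics/s31z.png

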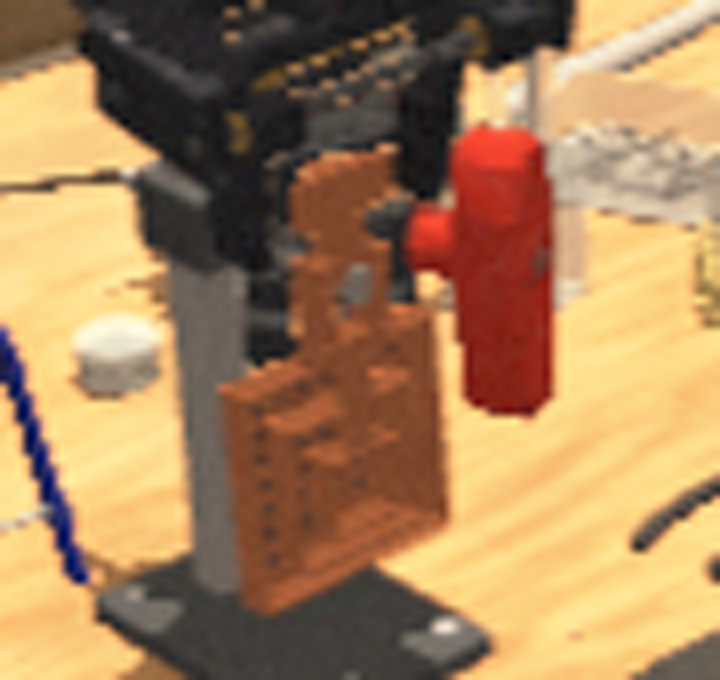

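Hung: the lip overlaps the front of the small handle (rows 285–328 of the zoom). I'll open fully, rise straight up and retreat.

```bash
python3 -m pendant '[[0,0,0,0,0,0,1],[0,0,0,0,0,0,1],[0,0,0,0,0,0,1],[-0.15,0,-1,0,0,0,1],[-0.3,0,-2,0,0,0,1],[-0.3,0,-2,0,0,0,1],[-0.3,0,-2,0,0.03,0,1],[-0.1,0,-1,0,0.04,0,1],[1,0,-1,0,0.04,0,1],[1.5,0,-0.5,0,0.03,0,1]]'
python3 -m pendant '[[2,0,-1,0,0,0,1],[2,0,-1,0,0,0,1],[2,0,0,0,0,0,1],[2,0,0,0,0,0,1],[1,0,0,0,0,0,1],[0,0,0,0,0,0,1],[0,0,0,0,0,0,1],[0,0,0,0,0,0,1],[0,0,0,0,0,0,1],[0,0,0,0,0,0,1]]'
python3 -c "
from h import *
s=ctrl.state();print(s['force'],s['eef_pos'],s['grip_width'],s['clock'])
d=snap('wrist','w32.png')
d2=snap('scene','s32.png');zoom(d2,170,150,90,85,8,'s32z.png');snap('top','t32.png')"
```

```text
clock: 45.82
eef_pos: [0.4933, 0.2144, 0.3062]
ee_rot: [[-0.998, -0.06, 0.022], [-0.06, 0.998, 0.004], [-0.022, 0.002, -1.0]]
force: [-0.4, 0.3, -0.1]
grip_width: 1.0
clock: 46.65
eef_pos: [0.4007, 0.2085, 0.3318]
ee_rot: [[-0.998, -0.06, 0.029], [-0.06, 0.998, 0.005], [-0.029, 0.004, -1.0]]
force: [0.5, -0.5, -0.1]
grip_width: 0.997
[ 0.48424969 -0.52076872 -0.05448658] [0.40070198 0.20847606 0.33180755] 0.9966702505918474 46.65
```

View pics/w32.png

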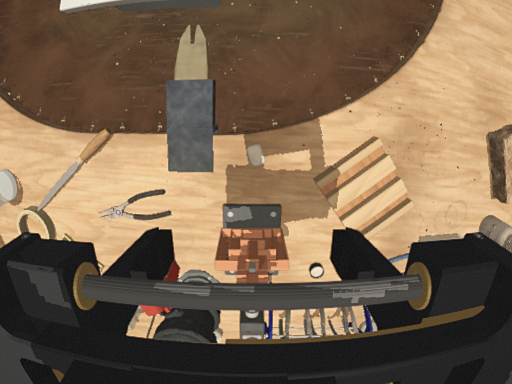

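View pics/s32z.png

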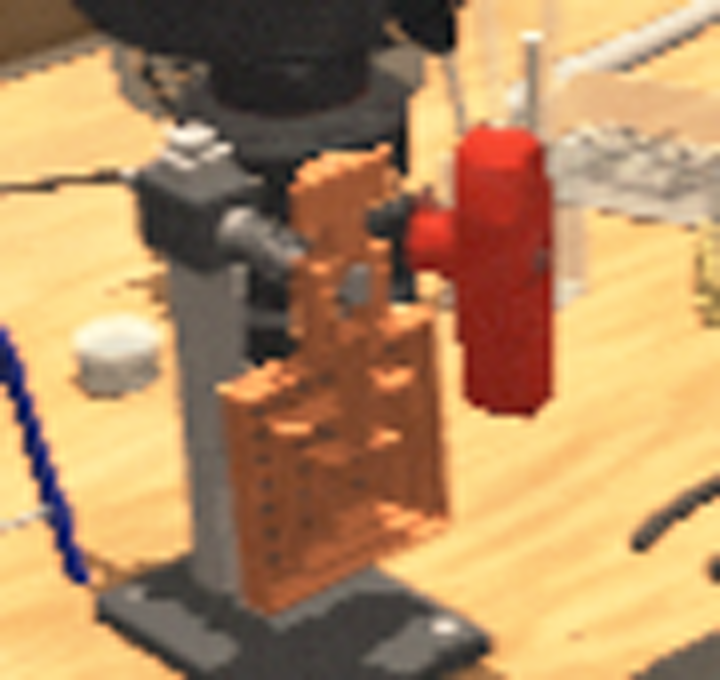

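View pics/t32.png

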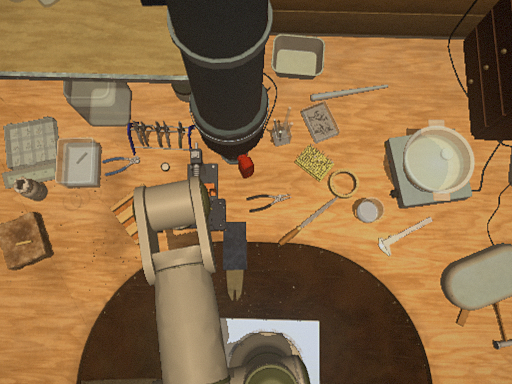

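All three hang nested on the hook (scene zoom around (330, 300)–(340, 560)). The rack is empty, and the pliers, cup, lump and beaker have not moved.

```bash
python3 -c "
from station import job
print(job.hand_in())"
```

```text
the job is handed in; nothing more can be done
None
```

All three strainers hang nested on the hook: large first, then medium, then small. Each was pushed back by feel, lowered behind the lip, and let go before I fetched the next. I handed the job in at about 47 s, and the system gave no verdict.

- **Final check:** the last wrist and scene pictures, taken with the gripper open and clear, show the three pans nested, the lip in front of the small handle and the rack empty. The pliers, cup, lump and beaker looked unmoved by eye. I did not measure their positions.
- **Forces on the hook:** the wrist readings at the end of each move never exceeded about 5 N along the push. I have no readings from within a move. The collar was not driven to its hard stop, judging from those forces.
- **What went wrong on the way:**
    - The medium strainer tilted in the 35 N grip while I pushed, and the large one tilted with it. I backed off, raised the grip to 60 N, tilted the tool to straighten both, and pushed again.
    - The jaws also came down about 12 mm off-centre on the medium's wing. I reopened and re-centred them before gripping, and the next picture showed the wing undisturbed.

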